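Swap the salt shaker at the back of the condiment tray for a spice jar

TASK

First clear the two tall bottles from the front of the condiment tray onto the chopping board, then fetch the grey salt shaker from behind them and stand it in the middle of the cork coaster, and put the black-capped spice jar away in the middle of the pad where the shaker stood. Only then put the two tall bottles back in the tray, each exactly where it stood at the start. Everything ends upright; leave the red-capped jar and the tablet bottle in the tray undisturbed and knock nothing over.

Things in the scene. Friction and masses are not known exactly. Their poses are not given: they have to be found in the camera images.
- sauce_bottle: Red squeeze bottle, green nozzle cap, loose, 62 mm diameter, 206 mm tall, 0.35 to 0.6 kg. Origin: centre of its underside, z up. Body full width to 114 mm height, then tapering; foot of the cap is a round collar, 34 mm diameter, 160 to 174 mm above the origin (grasp at 167 mm, any direction), then a cone to the top. Starts on one of the tray's two front pads.
- dressing_bottle: White and green bottle with orange cap, loose, 61 mm diameter, 199 mm tall, 0.1 to 0.18 kg. Origin: centre of its underside, z up its axis. Round cap 42 mm in diameter from 173 to 199 mm above the origin (good grasp at 188 mm, any direction). Starts on the other front pad of the tray.
- salt_shaker: Small grey salt shaker, loose, 44 mm diameter at 30 mm height, 90 mm tall, 0.1 kg. Origin: centre of its underside, z up. Narrows upwards to a round head 34 mm in diameter from 66 to 78 mm above the origin (grasp at 72 mm), rounded above. Starts on the tray's middle back pad, behind and between the tall bottles.
- black_cap_jar: Spice jar with black cap, loose, square body 40 x 40 mm with faces along its x and y, 107 mm tall, 0.11 kg. Origin: centre of its underside, z up. Round cap 40 mm in diameter from 86 to 106 mm above the origin (grasp at 96 mm, closing along its x or y). Starts alone on the worktop (z = 0), to the left or right of the tray's front.
- red_cap_jar: Spice jar with red cap, loose, 45 mm wide, 106 mm tall. Origin: centre of its underside. Stands on one of the two outer back pads of the tray; not to be disturbed.
- tablet_bottle: White tablet bottle with black cap, loose, 55 mm diameter, 95 mm tall. Origin: centre of its underside. Stands on the other outer back pad of the tray; not to be disturbed.
- tray: Wooden condiment tray, fixed, 160 (its x) x 232 mm (its y), rim 6 mm thick, 22 mm high. Origin: centre of its underside; x to its back, y to its left, z up. Floor 8 mm above the origin. Dark round pads, flush with the floor, centred at (x, y) mm: front (-40, 48), (-40, -48); middle back (22, 0), 56 mm diameter; outer back (44, 80), (44, -80).
- board: Wooden chopping board on the glass cooktop to the right, fixed, 120 mm (its x) x 250 mm (its y), 16 mm thick, with a handle tab to its -y. Origin: centre of the underside of the rectangle, without the tab, z up; top 16 mm above it. Room for both bottles, e.g. at y = +60 and -60 mm. A microwave hangs 0.5 m over the cooktop behind it: keep the wrist in front.
- coaster: Round cork coaster with a blue disc in its middle, fixed on the worktop to the left or right of the tray's front, 76 mm diameter, 6 mm thick. Origin: centre of its underside; top 6 mm above it.

How it is judged:
On the way, in this order (a step that is already met when the one before it is completed fails the run):
1. both tall bottles stand on the chopping board, the shaker still in its place (x of sauce_bottle in the frame of board between -0.055 and 0.055 m and y of sauce_bottle in the frame of board between -0.115 and 0.115 m and z of sauce_bottle in the frame of board between 0.01 and 0.022 m and angle between each of sauce_bottle, dressing_bottle's own z axis and vertical below 0.12 rad and linear speed of each of sauce_bottle, dressing_bottle below 0.03 m/s and x of dressing_bottle in the frame of board between -0.055 and 0.055 m and y of dressing_bottle in the frame of board between -0.115 and 0.115 m and z of dressing_bottle in the frame of board between 0.01 and 0.022 m and distance of salt_shaker from where it was at the start of the episode below 0.015 m), for 0.2 s.
2. the salt shaker stands on the coaster, both bottles still on the board (horizontal distance between salt_shaker and coaster below 0.014 m and z of salt_shaker in the frame of coaster between 0.002 and 0.011 m and angle between each of salt_shaker, sauce_bottle, dressing_bottle's own z axis and vertical below 0.12 rad and linear speed of each of salt_shaker, sauce_bottle, dressing_bottle below 0.03 m/s and x of sauce_bottle in the frame of board between -0.055 and 0.055 m and y of sauce_bottle in the frame of board between -0.115 and 0.115 m and z of sauce_bottle in the frame of board between 0.01 and 0.022 m and x of dressing_bottle in the frame of board between -0.055 and 0.055 m and y of dressing_bottle in the frame of board between -0.115 and 0.115 m and z of dressing_bottle in the frame of board between 0.01 and 0.022 m), for 0.2 s.
3. the black-capped jar stands on the middle back pad, both bottles still on the board (all of step 2 and x of black_cap_jar in the frame of tray between 0.008 and 0.036 m and y of black_cap_jar in the frame of tray between -0.014 and 0.014 m and z of black_cap_jar in the frame of tray between 0.004 and 0.013 m and angle between black_cap_jar's own z axis and vertical below 0.12 rad and linear speed of black_cap_jar below 0.03 m/s), for 0.2 s.
At the end, for the whole second after the job is handed in: Shaker within 14 mm of the coaster's centre, black-capped jar within 14 mm of the middle back pad's centre along each tray axis; tall bottles, red-capped jar and tablet bottle each within 15 mm of where they stood at the start; all upright (0.12 rad), on their supports, at rest (horizontal distance between salt_shaker and coaster below 0.014 m and z of salt_shaker in the frame of coaster between 0.002 and 0.011 m and angle between each of salt_shaker, black_cap_jar, sauce_bottle, dressing_bottle, red_cap_jar, tablet_bottle's own z axis and vertical below 0.12 rad and linear speed of each of salt_shaker, black_cap_jar, sauce_bottle, dressing_bottle, red_cap_jar, tablet_bottle below 0.03 m/s and x of black_cap_jar in the frame of tray between 0.008 and 0.036 m and y of black_cap_jar in the frame of tray between -0.014 and 0.014 m and z of black_cap_jar in the frame of tray between 0.004 and 0.013 m and distance of each of sauce_bottle, dressing_bottle, red_cap_jar, tablet_bottle from where it was at the start of the episode below 0.015 m); the robot touches nothing.
It fails at once if the red-capped jar was moved from its place (distance of red_cap_jar from where it was at the start of the episode above 0.02 m).
It fails at once if the tablet bottle was moved from its place (distance of tablet_bottle from where it was at the start of the episode above 0.02 m).
It fails at once if something was knocked over (angle between any of sauce_bottle, dressing_bottle, salt_shaker, black_cap_jar's own z axis and vertical above 0.8 rad).
It also fails if it takes over 123 s, if anything falls off the work surface, if the arm or the gripper's body presses on something with over 40 N, if the wrist force passes 120 N, or if a joint passes its speed limit or range.

ROBOT

A 6-joint arm with a two-finger parallel gripper is mounted at the origin on a cart in front of the work surface, level with it; the furniture and walls round the work are solid. World frame = base frame: x ahead of the robot, y to its left, z up, the work surface at z = 0. Lengths are in m, angles in rad, forces in N, time in s.
With the tool pointing down it reaches from about 0.35 to 0.975 m from the base axis. Payload 4.9 kg.
Tool frame: the origin (TCP) lies midway between the tips of the shut fingers; the grasp point (between the pads) lies robot.hold_point_z behind it (robot.hold_point_z is the distance from the TCP to the grasp point, in m); z points along the fingers, y is the line along which they close (so a half turn about z gives the same grasp; the last joint's range is limited). The gripper opens to 85 mm and grips with 20 to 120 N. Pads are 22 mm wide; open, the fingers measure 114 mm over their backs; the gripper's body (76 mm by 85 mm) begins 54 mm behind the grasp point. The pads swing forward as they close: fully open they stand 13 mm farther back than shut.
Start: joints at [1.1, 0.053, 1.613, -0, 1.476, -0.119], TCP at [0.215, 0.587, 0.231] pointing down, gripper open.
Joint ranges: [-3.01, 3.01], [-1.01, 2.22], [0.06, 2.58], [-1.02, 4.17], [0.09, 2.62], [-3.14, 3.14]. Speed limits (rad/s): [2.57, 2.57, 3.14, 3.14, 3.14, 3.14].

INTERFACE

Orientations are given as a 3x3 rotation matrix whose columns are the frame's x, y, z axes.
In Python, from rig import robot gives the robot as it stands.
- The arm moves only by the tool arm_command, never from a script. Its argument "targets" is a list of rows, each a list of 2 entries, a list of its own where there are three numbers: the shift along the tool's x, y, z in cm, then the turn, a rotation vector about the tool's x, y, z in degrees. A call has exactly 10 rows; each row is the pose to reach, as a shift and turn from the pose commanded when the call began, along the tool's axes at that moment; what a row does not reach only later rows make up. A row lasts 1/12 s, in which the tool goes at most 41.7 mm and 7.16 degrees, less where a joint would pass 70% of its speed; a pose out of reach is approached as far as the arm can. A call with a gripper value outside its range is refused whole. "hand" is the gripper's target within -1 to 1 (shut at 1, half-way at 0, fully open at -1), set as the call begins (left out, the last holds). The fingers move at their own pace and stop on an object; "grip_force" is the grip in N (left out, the last holds). Time passes only in rows, so rows that repeat a pose let the fingers close, or fill a call up. It gives the time, the measured TCP pose, the force, the opening and the grip force at its end, in the units of the state.
- robot.state(): the state, without advancing time (a new reading comes with each control period).
- robot.read_camera(name): name is "scene" or "top" or "wrist"; returns a dict with "color" (400x640x3 uint8, red, green, blue), "depth" (400x640 float32, m along the optical axis (not along the pixel's ray), 0 where there is no reading), "intrinsics" (3x3 intrinsics, pixels), "world_from_camera" (4x4, takes a point from camera to world coordinates); the wrist camera has in their place "mount" (4x4, takes a point from camera to tool coordinates, whose origin is the TCP and whose axes are the flange's). Camera axes: x right, y up, looking along -z (the intrinsics and any distortion apply to the point x, -y, -z); pixel columns grow to the right and rows downward; lengths in m; the calibration is good to about 2 mm. A picture is of the moment at which its call begins: read the wrist's pose just before it.
- robot.close_job(): hands the job in; it is judged then, once.
The state is a dict: "time_s": time; "joint_positions": joint angles; "joint_vel": joint speeds; "joint_efforts": joint torques, N m; "eef_pos": TCP position; "orientation": TCP orientation; "wrist_force": force on the tool from outside, world axes, zero at the start; "torque": the same for the moment, N m; "gripper_width": finger opening in m; "grip_force": force on a finger pad.
Only numpy, scipy, OpenCV 4.12 (cv2) and the standard library are available. Lean on these libraries where they do the work, as an engineer would, in place of code of your own. Each camera call takes 0.05 s, during which the arm holds its last target. There are 200 camera calls.

## Working session

There is one attempt and no reset: what is moved stays moved. The work goes in short steps, Python scripts to look and compute and a tool call to move; the robot and the scene stay as the last step left them, time stands still between calls to the robot, and variables do not carry over. Pictures are saved under pics/ and viewed, at most 14 in all, crops included, and the job is handed in when it is done.

Besides the shell and the picture viewer there is one more tool, called after "Call:" by a JSON object that holds its "method" and its "body", one argument or row to a line. arm_command: Moves the arm, as the interface text tells. Its arguments: {"type":"object","properties":{"targets":{"type":"array","items":{"type":"array"}},"hand":{"type":"number"},"grip_force":{"type":"number"}},"required":["targets"]}

```bash
ls; mkdir -p pics; python3 - <<'E'
from rig import robot
import cv2,numpy as np
print(robot.hold_point_z, robot.state())
for n in ["scene","top"]:
    d=robot.read_camera(n); cv2.imwrite(f"pics/{n}0.png",d["color"][...,::-1]); np.savez(f"{n}0.npz",**d)
    print(n,d["intrinsics"],d["world_from_camera"],[k for k in d])
E
```

```text
pics
0.0187 {'time_s': 0.0, 'joint_positions': array([ 1.09998230e+00,  5.33630246e-02,  1.61427269e+00,  3.03281128e-05,
        1.47596234e+00, -1.18974925e-01]), 'joint_vel': array([-0.00020981,  0.00032198, -0.00038171,  0.00062578, -0.00013903,
       -0.00078245]), 'joint_efforts': array([ 4.06597937e-04, -3.93671250e+01, -3.70182967e+01, -1.88840193e-05,
        7.09085914e-03, -1.53644470e-05]), 'eef_pos': array([0.2150922 , 0.58618054, 0.2300719 ]), 'orientation': array([[-9.38739374e-01,  3.44626624e-01, -9.36581586e-04],
       [ 3.44627792e-01,  9.38737737e-01, -1.77351840e-03],
       [ 2.68002822e-04, -1.98764359e-03, -9.99997989e-01]]), 'wrist_force': array([-0.11752479,  0.20592772,  0.77125635]), 'torque': array([ 0.01221598,  0.02779906, -0.02402197]), 'grip_force': 0.0, 'gripper_width': 0.08528174151822474}
scene [[510.19307245   0.         314.83940521]
 [  0.         510.19307245 202.01896901]
 [  0.           0.           1.        ]] [[ 9.99974639e-01 -3.68857243e-03 -6.09229226e-03  5.44075286e-01]
 [-6.14608604e-04  8.07543928e-01 -5.89807109e-01 -7.69492160e-01]
 [ 7.09533986e-03  5.89795895e-01  8.07521181e-01  1.15607462e+00]
 [ 0.00000000e+00  0.00000000e+00  0.00000000e+00  1.00000000e+00]] ['color', 'depth', 'intrinsics', 'world_from_camera']
top [[400.30867093   0.         323.04620882]
 [  0.         400.30867093 200.00277078]
 [  0.           0.           1.        ]] [[-0.02369154  0.99563361 -0.09029084  0.43467764]
 [-0.99971139 -0.02323486  0.00610571  0.05287431]
 [ 0.00398116  0.09040943  0.99589672  1.0069337 ]
 [ 0.          0.          0.          1.        ]] ['color', 'depth', 'intrinsics', 'world_from_camera']
```

View pics/scene0.png

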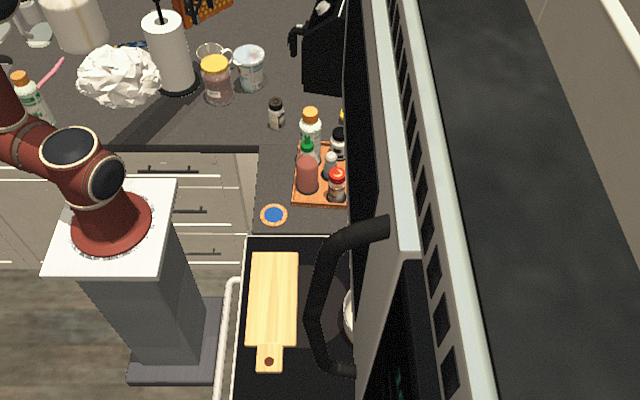

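View pics/top0.png

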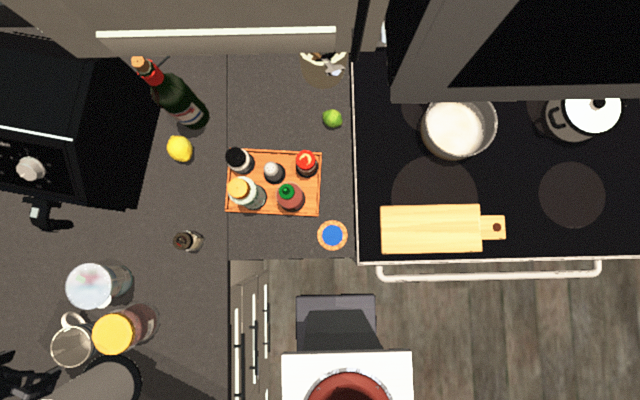

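The top view shows the tray spanning (226–322, 148–216), with the sauce bottle's cap at (286,190) and the dressing bottle's orange cap at (237,188). The shaker is at (273,172), the red jar at (305,160) and the tablet bottle at (238,158). The coaster is at (332,235), the black-capped jar at (184,240) and the board spans (380–480, 204–254).

```bash
cat > h.py <<'E'
import numpy as np,cv2
def cloud(d,T=None):
    K=d["intrinsics"];T=d["world_from_camera"] if T is None else T;z=d["depth"]
    v,u=np.mgrid[:z.shape[0],:z.shape[1]]
    P=np.stack([(u-K[0,2])/K[0,0]*z,-(v-K[1,2])/K[1,1]*z,-z],-1)
    return P@T[:3,:3].T+T[:3,3]
def ray(d,u,v,zw,T=None):
    K=d["intrinsics"];T=d["world_from_camera"] if T is None else T
    r=T[:3,:3]@np.array([(u-K[0,2])/K[0,0],-(v-K[1,2])/K[1,1],-1]);return T[:3,3]+r*(zw-T[2,3])/r[2]
E
python3 - <<'E'
from h import *
d=dict(np.load("top0.npz"));P=cloud(d);C=d["color"].astype(int);hsv=cv2.cvtColor(d["color"],cv2.COLOR_RGB2HSV)
def box(u0,u1,v0,v1):
    m=np.zeros(P.shape[:2],bool);m[v0:v1,u0:u1]=1;return m&(d["depth"]>0)
def circ(n,m,zlo,zhi):
    m=m&(P[...,2]>zlo)&(P[...,2]<zhi);q=P[m]
    (c,r)=cv2.minEnclosingCircle(q[:,:2].astype(np.float32));print(n,len(q),"mean",q.mean(0).round(4),"circ",np.round(c,4),round(r,4),"zmax",q[:,2].max().round(4))
print("worktop z",np.median(P[box(240,340,222,255)][:,2]),np.median(P[box(235,340,110,140)][:,2]),"cooktop",np.median(P[box(520,600,160,240)][:,2]))
circ("sauce",box(270,310,175,215),.165,.25)
circ("dress",box(222,262,170,215),.18,.25)
circ("shaker",box(260,287,155,187),.078,.12)
circ("red",box(290,322,145,177),.09,.13)
circ("tablet",box(222,255,143,175),.085,.13)
circ("black",box(168,205,225,258),.09,.13)
m=box(310,355,215,255)&(hsv[...,0]>95)&(hsv[...,0]<130)&(hsv[...,1]>150)
v,u=np.nonzero(m);print("coaster",len(u),u.mean(),v.mean(),ray(d,u.mean(),v.mean(),.006),np.median(P[m][:,2]))
m=box(375,485,198,260)&(hsv[...,2]>130)&(hsv[...,1]>50)&(hsv[...,1]<180)
v,u=np.nonzero(m);zb=np.median(P[m][:,2]);print("board z",zb)
q=np.array([ray(d,a,b,zb)[:2] for a,b in zip(u,v)],np.float32);R=cv2.minAreaRect(q);print("board",R)
m=box(220,328,142,222)&(abs(P[...,2]-.018)<.014)&(hsv[...,1]>100)&(hsv[...,2]>90)
v,u=np.nonzero(m);q=np.array([ray(d,a,b,.022)[:2] for a,b in zip(u,v)],np.float32)
print("tray",cv2.minAreaRect(q),len(q))
print(cv2.boxPoints(cv2.minAreaRect(q)))
S=cv2.resize(d["color"][120:270,150:350],None,fx=4,fy=4,interpolation=cv2.INTER_CUBIC)
cv2.imwrite("pics/crop.png",S[...,::-1])
E
```

```text
worktop z 0.000876685799418464 0.0006702209250061264 cooktop -0.001979073621143357
sauce 204 mean [0.5273 0.1221 0.1901] circ [0.5286 0.1231] 0.0166 zmax 0.2165
dress 379 mean [0.5342 0.2171 0.2047] circ [0.5356 0.2184] 0.0213 zmax 0.2107
shaker 177 mean [0.5921 0.1656 0.0933] circ [0.5934 0.1664] 0.0171 zmax 0.1004
red 325 mean [0.6064 0.0847 0.1135] circ [0.608  0.0849] 0.0228 zmax 0.1186
tablet 327 mean [0.6197 0.2453 0.1019] circ [0.6215 0.2469] 0.0231 zmax 0.1076
black 283 mean [0.4314 0.3632 0.1057] circ [0.4317 0.3647] 0.0204 zmax 0.1108
coaster 289 331.9446366782007 234.9273356401384 [0.43757071 0.02664558 0.006     ] 0.0067796175306404916
board z 0.013462755915495894
board ((0.4401203989982605, -0.222612202167511), (0.2598186731338501, 0.13701555132865906), 89.88169860839844)
tray ((0.5731669664382935, 0.16864967346191406), (0.23201434314250946, 0.16192488372325897), 85.55853271484375) 2925
[[0.483464   0.05926066]
 [0.6449026  0.04672109]
 [0.66286993 0.27803868]
 [0.50143135 0.29057825]]
```

View pics/crop.png

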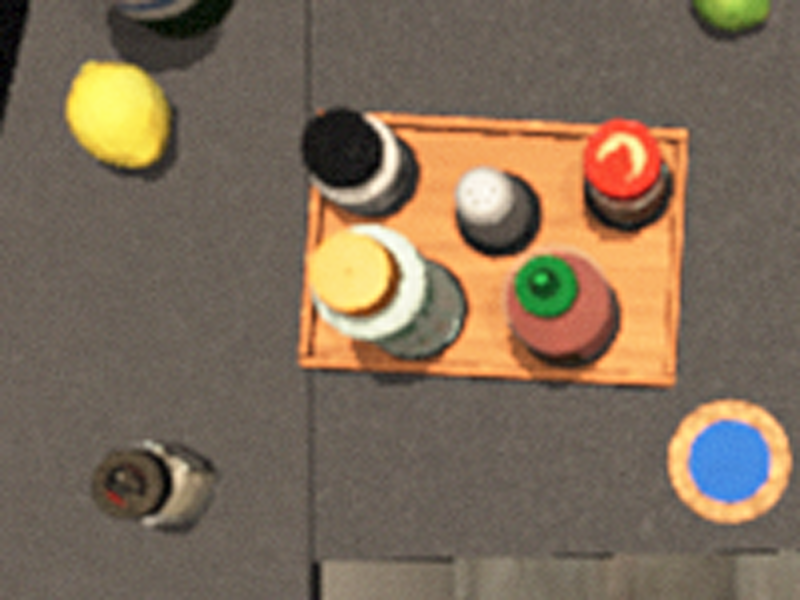

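```bash
python3 - <<'E'
from h import *
from rig import robot
d=dict(np.load("top0.npz"));P=cloud(d)
for x in np.arange(.15,.7,.1):
    print(round(x,2),[ (round(y,2),round(float(P[(abs(P[...,0]-x)<.05)&(abs(P[...,1]-y)<.05)&(P[...,2]<.6)][:,2].max(initial=-9)),2)) for y in np.arange(.05,.7,.1)])
w=robot.read_camera("wrist");print(w["mount"].round(4),w["intrinsics"])
E
```

```text
0.15 [(np.float64(0.05), 0.02), (np.float64(0.15), 0.01), (np.float64(0.25), 0.01), (np.float64(0.35), 0.01), (np.float64(0.45), 0.14), (np.float64(0.55), 0.37), (np.float64(0.65), 0.1)]
0.25 [(np.float64(0.05), -0.9), (np.float64(0.15), -0.9), (np.float64(0.25), 0.0), (np.float64(0.35), 0.01), (np.float64(0.45), 0.15), (np.float64(0.55), 0.37), (np.float64(0.65), 0.28)]
0.35 [(np.float64(0.05), 0.01), (np.float64(0.15), 0.01), (np.float64(0.25), 0.01), (np.float64(0.35), 0.01), (np.float64(0.45), 0.01), (np.float64(0.55), 0.13), (np.float64(0.65), 0.13)]
0.45 [(np.float64(0.05), 0.03), (np.float64(0.15), 0.12), (np.float64(0.25), 0.03), (np.float64(0.35), 0.11), (np.float64(0.45), 0.01), (np.float64(0.55), 0.01), (np.float64(0.65), 0.17)]
0.55 [(np.float64(0.05), 0.14), (np.float64(0.15), 0.22), (np.float64(0.25), 0.21), (np.float64(0.35), 0.01), (np.float64(0.45), 0.3), (np.float64(0.55), 0.3), (np.float64(0.65), 0.29)]
0.65 [(np.float64(0.05), 0.6), (np.float64(0.15), 0.52), (np.float64(0.25), 0.52), (np.float64(0.35), 0.6), (np.float64(0.45), 0.31), (np.float64(0.55), 0.31), (np.float64(0.65), 0.31)]
[[ 3.000e-04  9.658e-01  2.592e-01  6.630e-02]
 [ 1.000e+00 -3.000e-04 -1.000e-04 -1.500e-03]
 [ 0.000e+00  2.592e-01 -9.658e-01 -1.425e-01]
 [ 0.000e+00  0.000e+00  0.000e+00  1.000e+00]] [[294.01683156   0.         322.15907399]
 [  0.         294.01683156 197.74786181]
 [  0.           0.           1.        ]]
```

Call:
{"method": "arm_command", "body": {
  "targets": [
    [[-2.8, -1.34, -2], [0, 0, 7]],
    [[-5.6, -2.68, -2], [0, 0, 14]],
    [[-8.4, -4.0, -2], [0, 0, 21]],
    [[-11.2, -5.36, -2], [0, 0, 28]],
    [[-14, -6.7, -2], [0, 0, 35]],
    [[-16.8, -8.04, -2], [0, 0, 42]],
    [[-19.6, -9.38, -2], [0, 0, 49]],
    [[-22.4, -10.7, -2], [0, 0, 56]],
    [[-25.2, -12, -2], [0, 0, 63]],
    [[-28, -13.4, -2], [0, 0, 69.8]]
  ],
  "hand": -1
}}

```text
time_s: 0.98
eef_pos: [0.4328, 0.3631, 0.251]
orientation: [[0.005, 1.0, -0.0], [1.0, -0.005, -0.0], [-0.0, -0.0, -1.0]]
wrist_force: [0.6, 0.6, -0.3]
gripper_width: 0.0857
grip_force: 0.0
```

```bash
cat >> h.py <<'E'
def wrist(robot):
    s=robot.state();w=robot.read_camera("wrist");T=np.eye(4);T[:3,:3]=s["orientation"];T[:3,3]=s["eef_pos"]
    w["world_from_camera"]=T@w["mount"];return s,w
E
python3 - <<'E'
from h import *
from rig import robot
s,w=wrist(robot);np.savez("w1.npz",**w);print(s["eef_pos"],s["orientation"])
cv2.imwrite("pics/w1.png",w["color"][...,::-1]);P=cloud(w)
m=(P[...,2]>.1)&(P[...,2]<.115)&(abs(P[...,0]-.432)<.04)&(abs(P[...,1]-.364)<.04);q=P[m]
print(len(q),q.mean(0),cv2.minEnclosingCircle(q[:,:2].astype(np.float32)))
E
```

```text
[0.43275505 0.36314426 0.25097712] [[ 5.15953424e-03  9.99986634e-01 -3.33256353e-04]
 [ 9.99986676e-01 -5.15958815e-03 -1.61135579e-04]
 [-1.62852891e-04 -3.32420528e-04 -9.99999931e-01]]
1228 [0.43124961 0.36722138 0.10624498] ((0.4311876595020294, 0.36633461713790894), 0.020162535831332207)
```

View pics/w1.png

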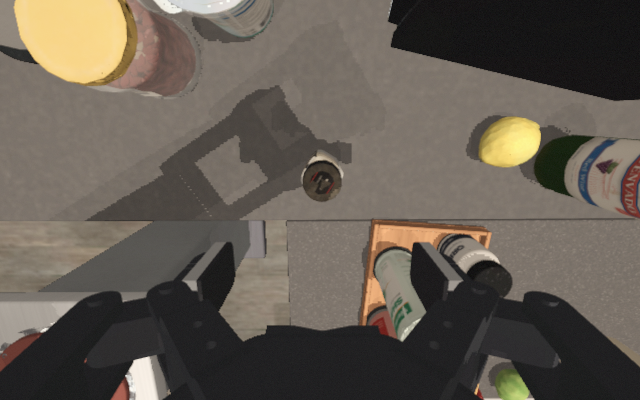

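```bash
python3 - <<'E'
from h import *
w=dict(np.load("w1.npz"));d=dict(np.load("top0.npz"))
a=cv2.resize(w["color"][140:210,287:357],(400,400),interpolation=cv2.INTER_CUBIC)
b=cv2.resize(d["color"][221:261,168:208],(400,400),interpolation=cv2.INTER_CUBIC)
cv2.imwrite("pics/c2.png",np.hstack([a,b])[...,::-1])
E
```

```text
(no output)
```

View pics/c2.png

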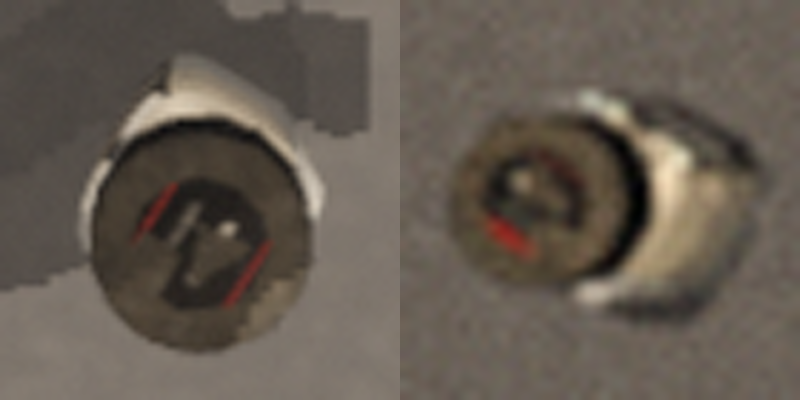

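The jar's cap is at (322,180) in the wrist view. Its body corner and label stripes put its axes at about 57.5° / -32.5° from world x. Next I'll move above the sauce bottle.

Call:
{"method": "arm_command", "body": {
  "targets": [
    [[-3, 1.2, 0], [0, 0, 0]],
    [[-6, 2.4, 0], [0, 0, 0]],
    [[-9, 3.6, 0], [0, 0, 0]],
    [[-12, 4.9, 0], [0, 0, 0]],
    [[-15, 6.1, 0], [0, 0, 0]],
    [[-18, 7.3, 0], [0, 0, 0]],
    [[-21, 8.5, 0], [0, 0, 0]],
    [[-23, 9.3, 0], [0, 0, 0]],
    [[-23.9, 9.7, 0], [0, 0, 0]],
    [[-23.9, 9.7, 0], [0, 0, 0]]
  ]
}}

```text
time_s: 1.87
eef_pos: [0.5296, 0.1241, 0.251]
orientation: [[0.002, 1.0, -0.001], [1.0, -0.002, -0.0], [-0.0, -0.001, -1.0]]
wrist_force: [0.4, 0.6, 0.1]
gripper_width: 0.0857
grip_force: 0.0
```

```bash
cat > meas.py <<'E'
import sys
from h import *
from rig import robot
# args: x y zlo zhi radius
x,y,lo,hi,r=map(float,sys.argv[1:6])
s,w=wrist(robot);print(s["eef_pos"].round(4),s["orientation"].round(4).tolist(),s["time_s"])
cv2.imwrite("pics/last.png",w["color"][...,::-1]);P=cloud(w)
q=P[(P[...,2]>lo)&(P[...,2]<hi)&(np.hypot(P[...,0]-x,P[...,1]-y)<r)]
if len(q): print(len(q),q.mean(0).round(4),cv2.minEnclosingCircle(q[:,:2].astype(np.float32)),"z",np.percentile(q[:,2],[5,50,98]).round(4))
E
python3 meas.py .529 .123 .165 .184 .03;python3 meas.py .529 .123 .165 .23 .03; python3 meas.py .535 .218 .195 .22 .03
```

```text
[0.5296 0.1241 0.251 ] [[0.0017, 1.0, -0.0005], [1.0, -0.0017, -0.0001], [-0.0001, -0.0005, -1.0]] 1.8667
278 [0.529  0.1338 0.1785] ((0.5285260081291199, 0.1245245635509491), 0.016686689108610153) z [0.1705 0.1797 0.1839]
[0.5292 0.1254 0.251 ] [[0.0004, 1.0, -0.0008], [1.0, -0.0004, 0.0005], [0.0005, -0.0008, -1.0]] 1.9167
1562 [0.5285 0.1279 0.1896] ((0.5285931825637817, 0.12404320389032364), 0.016832241788506508) z [0.1751 0.1869 0.2139]
[0.5289 0.1262 0.2511] [[-0.001, 1.0, -0.0007], [1.0, 0.001, 0.0007], [0.0007, -0.0007, -1.0]] 1.9667
4029 [0.5352 0.2199 0.2067] ((0.5351952314376831, 0.2199922502040863), 0.020873451605439186) z [0.2053 0.2069 0.2084]
```

Call:
{"method": "arm_command", "body": {
  "targets": [
    [[0, 0, 1], [0, 0, 0]],
    [[0, 0, 2], [0, 0, 0]],
    [[0, 0, 3], [0, 0, 0]],
    [[0, 0, 3], [0, 0, 0]],
    [[0, 0, 3], [0, 0, 0]],
    [[0, 0, 3], [0, 0, 0]],
    [[0, 0, 3], [0, 0, 0]],
    [[0, 0, 3], [0, 0, 0]],
    [[0, 0, 3], [0, 0, 0]],
    [[0, 0, 3], [0, 0, 0]]
  ]
}}

```text
time_s: 2.85
eef_pos: [0.5294, 0.1255, 0.2217]
orientation: [[-0.001, 1.0, 0.001], [1.0, 0.001, 0.0], [0.0, 0.001, -1.0]]
wrist_force: [0.0, 0.8, -0.3]
gripper_width: 0.0855
grip_force: 0.0
```

```bash
python3 meas.py .529 .123 .165 .184 .03;python3 meas.py .529 .123 .165 .2 .03
```

```text
[0.5294 0.1255 0.2217] [[-0.0006, 1.0, 0.0007], [1.0, 0.0006, 0.0001], [0.0001, 0.0007, -1.0]] 2.85
403 [0.5288 0.1343 0.1784] ((0.5284349918365479, 0.12429757416248322), 0.016736168414354324) z [0.1699 0.1791 0.1839]
[0.5294 0.1255 0.2217] [[-0.0007, 1.0, 0.0006], [1.0, 0.0007, 0.0], [0.0, 0.0006, -1.0]] 2.9
1721 [0.5284 0.129  0.1859] ((0.5283592343330383, 0.12435723096132278), 0.016780754551291466) z [0.1736 0.1862 0.1984]
```

Call:
{"method": "arm_command", "body": {
  "targets": [
    [[-0.1, -0.1, 1], [0, 0, 0]],
    [[-0.1, -0.1, 2], [0, 0, 0]],
    [[-0.1, -0.1, 3.3], [0, 0, 0]],
    [[-0.1, -0.1, 4.6], [0, 0, 0]],
    [[-0.1, -0.1, 5.6], [0, 0, 0]],
    [[-0.1, -0.1, 6.3], [0, 0, 0]],
    [[-0.1, -0.1, 6.6], [0, 0, 0]],
    [[-0.1, -0.1, 6.6], [0, 0, 0]],
    [[-0.1, -0.1, 6.6], [0, 0, 0]],
    [[-0.1, -0.1, 6.6], [0, 0, 0]]
  ]
}}

```text
time_s: 3.78
eef_pos: [0.5288, 0.1245, 0.1561]
orientation: [[-0.001, 1.0, 0.001], [1.0, 0.001, 0.0], [0.0, 0.001, -1.0]]
wrist_force: [-0.9, 0.3, 1.0]
gripper_width: 0.0853
grip_force: 0.0
```

Call:
{"method": "arm_command", "body": {
  "targets": [
    [[0, 0, 0], [0, 0, 0]],
    [[0, 0, 0], [0, 0, 0]],
    [[0, 0, 0], [0, 0, 0]],
    [[0, 0, 0], [0, 0, 0]],
    [[0, 0, 0], [0, 0, 0]],
    [[0, 0, 0], [0, 0, 0]],
    [[0, 0, 0], [0, 0, 0]],
    [[0, 0, 0], [0, 0, 0]],
    [[0, 0, 0], [0, 0, 0]],
    [[0, 0, 0], [0, 0, 0]]
  ],
  "hand": 1,
  "grip_force": 50
}}

```text
time_s: 4.62
eef_pos: [0.5287, 0.1245, 0.1558]
orientation: [[-0.001, 1.0, 0.001], [1.0, 0.001, 0.0], [0.0, 0.001, -1.0]]
wrist_force: [0.9, 0.2, 3.1]
gripper_width: 0.0313
grip_force: 49.1
```

Call:
{"method": "arm_command", "body": {
  "targets": [
    [[0, 0, 0], [0, 0, 0]],
    [[0, 0, 0], [0, 0, 0]],
    [[0, 0, 0], [0, 0, 0]],
    [[0, 0, 0], [0, 0, 0]],
    [[0, 0, 0.1], [0, 0, 0]],
    [[0, 0, 0.2], [0, 0, 0]],
    [[0, 0, 0.3], [0, 0, 0]],
    [[0, 0, 0.3], [0, 0, 0]],
    [[0, 0, 0.3], [0, 0, 0]],
    [[0, 0, 0.3], [0, 0, 0]]
  ],
  "hand": -0.2
}}

```text
time_s: 5.45
eef_pos: [0.5282, 0.1245, 0.1523]
orientation: [[-0.001, 1.0, -0.0], [1.0, 0.001, -0.0], [-0.0, -0.0, -1.0]]
wrist_force: [0.7, -0.3, -0.8]
gripper_width: 0.0511
grip_force: 0.0
```

Call:
{"method": "arm_command", "body": {
  "targets": [
    [[0, 0, 0], [0, 0, 0]],
    [[0, 0, 0], [0, 0, 0]],
    [[0, 0, 0], [0, 0, 0]],
    [[0, 0, 0], [0, 0, 0]],
    [[0, 0, 0], [0, 0, 0]],
    [[0, 0, 0], [0, 0, 0]],
    [[0, 0, 0], [0, 0, 0]],
    [[0, 0, 0], [0, 0, 0]],
    [[0, 0, 0], [0, 0, 0]],
    [[0, 0, 0], [0, 0, 0]]
  ],
  "hand": 1
}}

```text
time_s: 6.28
eef_pos: [0.5286, 0.1245, 0.1527]
orientation: [[-0.001, 1.0, 0.001], [1.0, 0.001, 0.0], [0.0, 0.001, -1.0]]
wrist_force: [1.7, -0.2, 3.0]
gripper_width: 0.0322
grip_force: 47.9
```

Call:
{"method": "arm_command", "body": {
  "targets": [
    [[0, 0, -0.3], [0, 0, 0]],
    [[0, 0, -1], [0, 0, 0]],
    [[0, 0, -2], [0, 0, 0]],
    [[0, 0, -3], [0, 0, 0]],
    [[0, 0, -4], [0, 0, 0]],
    [[0, 0, -5], [0, 0, 0]],
    [[0, 0, -6], [0, 0, 0]],
    [[-0.5, 0, -6.7], [0, 0, 0]],
    [[-1.5, 0, -7], [0, 0, 0]],
    [[-3, -0.5, -7], [0, 0, 0]]
  ]
}}

```text
time_s: 7.12
eef_pos: [0.5242, 0.0942, 0.2239]
orientation: [[-0.002, 1.0, 0.003], [1.0, 0.002, 0.0], [0.0, 0.003, -1.0]]
wrist_force: [-0.2, -0.7, -4.8]
gripper_width: 0.0321
grip_force: 46.5
```

Call:
{"method": "arm_command", "body": {
  "targets": [
    [[-2, -0.5, 0], [0, 0, 0]],
    [[-4.5, -1, 0], [0, 0, 0]],
    [[-7, -1.5, 0], [0, 0, 0]],
    [[-9.5, -2, 0], [0, 0, 0]],
    [[-12, -2.5, 0], [0, 0, 0]],
    [[-14.5, -3, 0], [0, 0, 0]],
    [[-17, -3.6, 0], [0, 0, 0]],
    [[-19.5, -4.2, 0], [0, 0, 0]],
    [[-22, -4.8, 0], [0, 0, 0]],
    [[-24.5, -5.4, 0], [0, 0, 0]]
  ]
}}

```text
time_s: 7.95
eef_pos: [0.4683, -0.1524, 0.2222]
orientation: [[-0.0, 1.0, -0.001], [1.0, 0.0, -0.0], [-0.0, -0.001, -1.0]]
wrist_force: [-0.4, 0.4, -5.2]
gripper_width: 0.0322
grip_force: 46.5
```

Call:
{"method": "arm_command", "body": {
  "targets": [
    [[-2.5, -0.6, 0], [0, 0, 0]],
    [[-5, -1.2, 0], [0, 0, 0]],
    [[-7.5, -1.8, 0], [0, 0, 0]],
    [[-9.5, -2.4, 0], [0, 0, 0]],
    [[-11, -2.7, 0], [0, 0, 0]],
    [[-12, -2.9, 0], [0, 0, 0]],
    [[-12.6, -3, 0], [0, 0, 0]],
    [[-12.8, -3, 0], [0, 0, 0]],
    [[-12.8, -3, 0], [0, 0, 0]],
    [[-12.8, -3, 0], [0, 0, 0]]
  ]
}}

```text
time_s: 8.78
eef_pos: [0.4397, -0.278, 0.2222]
orientation: [[-0.001, 1.0, -0.0], [1.0, 0.001, 0.001], [0.001, -0.0, -1.0]]
wrist_force: [0.3, 0.7, -5.2]
gripper_width: 0.0323
grip_force: 46.6
```

Call:
{"method": "arm_command", "body": {
  "targets": [
    [[0, 0, 1], [0, 0, 0]],
    [[0, 0, 2.2], [0, 0, 0]],
    [[0, 0, 3.4], [0, 0, 0]],
    [[0, 0, 4.4], [0, 0, 0]],
    [[0, 0, 5.2], [0, 0, 0]],
    [[0, 0, 5.7], [0, 0, 0]],
    [[0, 0, 6.0], [0, 0, 0]],
    [[0, 0, 6.2], [0, 0, 0]],
    [[0, 0, 6.2], [0, 0, 0]],
    [[0, 0, 6.2], [0, 0, 0]]
  ]
}}

```text
time_s: 9.62
eef_pos: [0.4398, -0.2788, 0.1608]
orientation: [[-0.001, 1.0, 0.001], [1.0, 0.001, -0.001], [-0.001, 0.001, -1.0]]
wrist_force: [-0.2, 0.2, -3.5]
gripper_width: 0.0323
grip_force: 46.6
```

Call:
{"method": "arm_command", "body": {
  "targets": [
    [[0, 0, 0.05], [0, 0, 0]],
    [[0, 0, 0.1], [0, 0, 0]],
    [[0, 0, 0.1], [0, 0, 0]],
    [[0, 0, 0.1], [0, 0, 0]],
    [[0, 0, 0.1], [0, 0, 0]],
    [[0, 0, 0.1], [0, 0, 0]],
    [[0, 0, 0.1], [0, 0, 0]],
    [[0, 0, 0.1], [0, 0, 0]],
    [[0, 0, 0.1], [0, 0, 0]],
    [[0, 0, 0.1], [0, 0, 0]]
  ]
}}

```text
time_s: 10.45
eef_pos: [0.4395, -0.2786, 0.1593]
orientation: [[-0.001, 1.0, 0.0], [1.0, 0.001, -0.0], [-0.0, 0.0, -1.0]]
wrist_force: [0.6, 0.7, -4.5]
gripper_width: 0.0322
grip_force: 46.6
```

Call:
{"method": "arm_command", "body": {
  "targets": [
    [[0, 0, 0.05], [0, 0, 0]],
    [[0, 0, 0.1], [0, 0, 0]],
    [[0, 0, 0.1], [0, 0, 0]],
    [[0, 0, 0.15], [0, 0, 0]],
    [[0, 0, 0.15], [0, 0, 0]],
    [[0, 0, 0.15], [0, 0, 0]],
    [[0, 0, 0.15], [0, 0, 0]],
    [[0, 0, 0.15], [0, 0, 0]],
    [[0, 0, 0.15], [0, 0, 0]],
    [[0, 0, 0.15], [0, 0, 0]]
  ]
}}

```text
time_s: 11.28
eef_pos: [0.4395, -0.2786, 0.1578]
orientation: [[-0.001, 1.0, 0.0], [1.0, 0.001, 0.0], [0.0, 0.0, -1.0]]
wrist_force: [-0.0, 0.3, -3.9]
gripper_width: 0.0322
grip_force: 46.6
```

Call:
{"method": "arm_command", "body": {
  "targets": [
    [[0, 0, 0], [0, 0, 0]],
    [[0, 0, 0], [0, 0, 0]],
    [[0, 0, 0], [0, 0, 0]],
    [[0, 0, 0], [0, 0, 0]],
    [[0, 0, 0], [0, 0, 0]],
    [[0, 0, 0], [0, 0, 0]],
    [[0, 0, -1.5], [0, 0, 0]],
    [[0, 0, -4], [0, 0, 0]],
    [[0, 0, -7], [0, 0, 0]],
    [[0, 0, -9.3], [0, 0, 0]]
  ],
  "hand": -1
}}

```text
time_s: 12.12
eef_pos: [0.4397, -0.2787, 0.2528]
orientation: [[-0.001, 1.0, 0.001], [1.0, 0.001, -0.001], [-0.001, 0.001, -1.0]]
wrist_force: [-0.4, -0.7, 0.3]
gripper_width: 0.0851
grip_force: 0.0
```

```bash
python3 meas.py .44 -.278 .17 .23 .03
```

```text
[ 0.4397 -0.2787  0.2528] [[-0.0007, 1.0, 0.0009], [1.0, 0.0007, -0.0008], [-0.0008, 0.0009, -1.0]] 12.1167
1606 [ 0.4386 -0.2752  0.1946] ((0.4387115240097046, -0.2788567841053009), 0.01668308675289154) z [0.1803 0.1919 0.2188]
```

View pics/last.png

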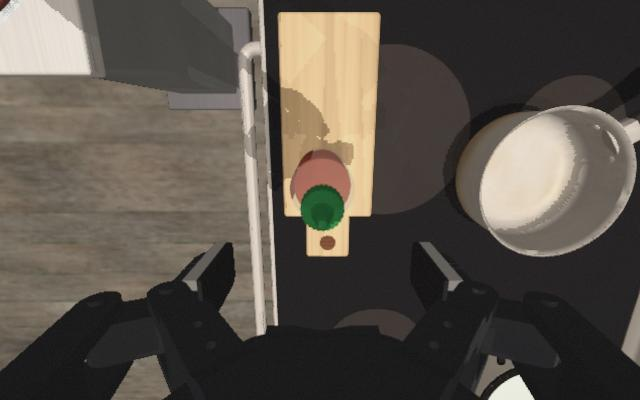

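The sauce bottle stands upright at (322,205) near the tab end of the board. I'll check its margins to the board edges.

```bash
python3 - <<'E'
from h import *
from rig import robot
s,w=wrist(robot)
for p in [(278,12),(380,12),(372,216),(284,216)]: print(ray(w,*p,.015).round(4))
E
```

```text
[ 0.3908 -0.0982  0.015 ]
[ 0.509  -0.0978  0.015 ]
[ 0.5113 -0.3476  0.015 ]
[ 0.3894 -0.3475  0.015 ]
```

Call:
{"method": "arm_command", "body": {
  "targets": [
    [[2, 0.4, 0], [0, 0, 0]],
    [[5, 1, 0], [0, 0, 0]],
    [[8.5, 1.6, 0], [0, 0, 0]],
    [[12, 2.3, 0], [0, 0, 0]],
    [[15.5, 3, 0], [0, 0, 0]],
    [[19, 3.7, 0], [0, 0, 0]],
    [[22.5, 4.4, 0], [0, 0, 0]],
    [[26, 5, 0], [0, 0, 0]],
    [[29.5, 5.7, 0], [0, 0, 0]],
    [[33, 6.4, 0], [0, 0, 0]]
  ]
}}

```text
time_s: 13.05
eef_pos: [0.5029, 0.0533, 0.25]
orientation: [[-0.001, 1.0, -0.001], [1.0, 0.001, -0.0], [-0.0, -0.001, -1.0]]
wrist_force: [1.1, -0.2, -0.9]
gripper_width: 0.0858
grip_force: 0.0
```

Call:
{"method": "arm_command", "body": {
  "targets": [
    [[3.5, 0.7, 0], [0, 0, 0]],
    [[7, 1.4, 0], [0, 0, 0]],
    [[10.5, 2.1, 0], [0, 0, 0]],
    [[13.5, 2.7, 0], [0, 0, 0]],
    [[15.5, 3.1, 0], [0, 0, 0]],
    [[16.5, 3.2, 0], [0, 0, 0]],
    [[16.8, 3.2, 0], [0, 0, 0]],
    [[16.8, 3.2, 0], [0, 0, 0]],
    [[16.8, 3.2, 0], [0, 0, 0]],
    [[16.8, 3.2, 0], [0, 0, 0]]
  ]
}}

```text
time_s: 13.88
eef_pos: [0.5351, 0.2183, 0.2508]
orientation: [[0.001, 1.0, -0.0], [1.0, -0.001, -0.0], [-0.0, -0.0, -1.0]]
wrist_force: [0.6, -1.3, -0.1]
gripper_width: 0.0853
grip_force: 0.0
```

```bash
python3 meas.py .535 .219 .185 .22 .03;python3 meas.py .535 .219 .185 .22 .03; python3 meas.py .593 .166 .075 .11 .03
```

```text
[0.5351 0.2183 0.2508] [[0.0008, 1.0, -0.0], [1.0, -0.0008, -0.0004], [-0.0004, -0.0, -1.0]] 13.8833
3087 [0.5354 0.2232 0.2053] ((0.535444974899292, 0.2209237962961197), 0.02107734978199005) z [0.1932 0.2067 0.2082]
[0.5352 0.2183 0.2509] [[0.0009, 1.0, 0.0001], [1.0, -0.0009, -0.0003], [-0.0003, 0.0001, -1.0]] 13.9333
3082 [0.5353 0.2231 0.2053] ((0.535294771194458, 0.22100533545017242), 0.021070055663585663) z [0.1933 0.2067 0.2082]
[0.5352 0.2184 0.2509] [[0.0008, 1.0, 0.0002], [1.0, -0.0008, -0.0001], [-0.0001, 0.0002, -1.0]] 13.9833
778 [0.5915 0.1716 0.0917] ((0.5933701992034912, 0.16793130338191986), 0.017190992832183838) z [0.0802 0.0934 0.0976]
```

Call:
{"method": "arm_command", "body": {
  "targets": [
    [[0.1, 0, 1], [0, 0, 0]],
    [[0.2, 0, 2.4], [0, 0, 0]],
    [[0.2, 0, 3.8], [0, 0, 0]],
    [[0.2, 0, 5.2], [0, 0, 0]],
    [[0.2, 0, 6.3], [0, 0, 0]],
    [[0.2, 0, 7.1], [0, 0, 0]],
    [[0.2, 0, 7.5], [0, 0, 0]],
    [[0.2, 0, 7.5], [0, 0, 0]],
    [[0.2, 0, 7.5], [0, 0, 0]],
    [[0.2, 0, 7.5], [0, 0, 0]]
  ]
}}

```text
time_s: 14.87
eef_pos: [0.5358, 0.2217, 0.1768]
orientation: [[-0.001, 1.0, 0.002], [1.0, 0.001, 0.0], [0.0, 0.002, -1.0]]
wrist_force: [0.4, -0.9, 0.8]
gripper_width: 0.0857
grip_force: 0.0
```

Call:
{"method": "arm_command", "body": {
  "targets": [
    [[0, 0, 0], [0, 0, 0]],
    [[0, 0, 0], [0, 0, 0]],
    [[0, 0, 0], [0, 0, 0]],
    [[0, 0, 0], [0, 0, 0]],
    [[0, 0, 0], [0, 0, 0]],
    [[0, 0, 0], [0, 0, 0]],
    [[0, 0, 0], [0, 0, 0]],
    [[0, 0, 0], [0, 0, 0]],
    [[0, 0, 0], [0, 0, 0]],
    [[0, 0, 0], [0, 0, 0]]
  ],
  "hand": 1,
  "grip_force": 30
}}

```text
time_s: 15.7
eef_pos: [0.5355, 0.2216, 0.1764]
orientation: [[-0.001, 1.0, 0.001], [1.0, 0.001, 0.0], [0.0, 0.001, -1.0]]
wrist_force: [0.2, -0.3, 4.2]
gripper_width: 0.0413
grip_force: 30.7
```

Call:
{"method": "arm_command", "body": {
  "targets": [
    [[0, 0, -0.3], [0, 0, 0]],
    [[0, 0, -1], [0, 0, 0]],
    [[0, 0, -2], [0, 0, 0]],
    [[0, 0, -3], [0, 0, 0]],
    [[0, 0, -4], [0, 0, 0]],
    [[0, 0, -5], [0, 0, 0]],
    [[0, 0, -6], [0, 0, 0]],
    [[-0.5, -0.1, -6.7], [0, 0, 0]],
    [[-1.5, -0.3, -7], [0, 0, 0]],
    [[-3, -0.6, -7], [0, 0, 0]]
  ]
}}

```text
time_s: 16.53
eef_pos: [0.5294, 0.1912, 0.2471]
orientation: [[-0.002, 1.0, 0.002], [1.0, 0.002, 0.0], [0.0, 0.002, -1.0]]
wrist_force: [-0.1, -0.7, -1.2]
gripper_width: 0.0415
grip_force: 30.5
```

Call:
{"method": "arm_command", "body": {
  "targets": [
    [[-2, -0.5, 0], [0, 0, 0]],
    [[-4.5, -1, 0], [0, 0, 0]],
    [[-7, -1.5, 0], [0, 0, 0]],
    [[-9.5, -2.1, 0], [0, 0, 0]],
    [[-12, -2.6, 0], [0, 0, 0]],
    [[-14.5, -3.2, 0], [0, 0, 0]],
    [[-17, -3.7, 0], [0, 0, 0]],
    [[-19.5, -4.3, 0], [0, 0, 0]],
    [[-22, -4.8, 0], [0, 0, 0]],
    [[-24.5, -5.4, 0], [0, 0, 0]]
  ]
}}

```text
time_s: 17.37
eef_pos: [0.4738, -0.0556, 0.2449]
orientation: [[0.0, 1.0, -0.001], [1.0, -0.0, -0.0], [-0.0, -0.001, -1.0]]
wrist_force: [0.8, -0.4, -1.5]
gripper_width: 0.0413
grip_force: 30.5
```

Call:
{"method": "arm_command", "body": {
  "targets": [
    [[-2.5, -0.6, 0], [0, 0, 0]],
    [[-5, -1.2, 0], [0, 0, 0]],
    [[-7.5, -1.8, 0], [0, 0, 0]],
    [[-9.5, -2.3, 0], [0, 0, 0]],
    [[-10.5, -2.5, 0], [0, 0, 0]],
    [[-11, -2.5, 0], [0, 0, 0]],
    [[-11, -2.5, 0], [0, 0, 0]],
    [[-11, -2.5, 0], [0, 0, 0]],
    [[-11, -2.5, 0], [0, 0, 0]],
    [[-11, -2.5, 0], [0, 0, 0]]
  ]
}}

```text
time_s: 18.2
eef_pos: [0.4506, -0.1627, 0.2458]
orientation: [[-0.002, 1.0, -0.0], [1.0, 0.002, 0.0], [0.0, -0.0, -1.0]]
wrist_force: [0.8, -0.8, -1.2]
gripper_width: 0.0413
grip_force: 30.5
```

Call:
{"method": "arm_command", "body": {
  "targets": [
    [[0, 0, 1], [0, 0, 0]],
    [[0, 0, 2.2], [0, 0, 0]],
    [[0, 0, 3.4], [0, 0, 0]],
    [[0, 0, 4.4], [0, 0, 0]],
    [[0, 0, 5.2], [0, 0, 0]],
    [[0, 0, 5.7], [0, 0, 0]],
    [[0, 0, 6.0], [0, 0, 0]],
    [[0, 0, 6.2], [0, 0, 0]],
    [[0, 0, 6.2], [0, 0, 0]],
    [[0, 0, 6.2], [0, 0, 0]]
  ]
}}

```text
time_s: 19.03
eef_pos: [0.4507, -0.1638, 0.1843]
orientation: [[-0.001, 1.0, 0.001], [1.0, 0.001, -0.0], [-0.0, 0.001, -1.0]]
wrist_force: [0.9, -0.5, -0.8]
gripper_width: 0.0412
grip_force: 30.6
```

Lower 2 mm more, then release and lift.

Call:
{"method": "arm_command", "body": {
  "targets": [
    [[0, 0, 0.05], [0, 0, 0]],
    [[0, 0, 0.1], [0, 0, 0]],
    [[0, 0, 0.15], [0, 0, 0]],
    [[0, 0, 0.2], [0, 0, 0]],
    [[0, 0, 0.25], [0, 0, 0]],
    [[0, 0, 0.25], [0, 0, 0]],
    [[0, 0, 0.25], [0, 0, 0]],
    [[0, 0, 0.25], [0, 0, 0]],
    [[0, 0, 0.25], [0, 0, 0]],
    [[0, 0, 0.25], [0, 0, 0]]
  ]
}}

```text
time_s: 19.87
eef_pos: [0.4505, -0.1636, 0.1814]
orientation: [[-0.001, 1.0, 0.0], [1.0, 0.001, -0.0], [-0.0, 0.0, -1.0]]
wrist_force: [-0.1, -0.6, -1.0]
gripper_width: 0.0414
grip_force: 30.6
```

Call:
{"method": "arm_command", "body": {
  "targets": [
    [[0, 0, 0], [0, 0, 0]],
    [[0, 0, 0], [0, 0, 0]],
    [[0, 0, 0], [0, 0, 0]],
    [[0, 0, 0], [0, 0, 0]],
    [[0, 0, 0], [0, 0, 0]],
    [[0, 0, 0], [0, 0, 0]],
    [[0, 0, -1.5], [0, 0, 0]],
    [[0, 0, -3.5], [0, 0, 0]],
    [[0, 0, -5.5], [0, 0, 0]],
    [[0, 0, -6.8], [0, 0, 0]]
  ],
  "hand": -1
}}

```text
time_s: 20.7
eef_pos: [0.451, -0.1638, 0.2515]
orientation: [[-0.001, 1.0, 0.002], [1.0, 0.001, -0.001], [-0.001, 0.002, -1.0]]
wrist_force: [0.3, -0.7, 1.8]
gripper_width: 0.0852
grip_force: 0.0
```

```bash
python3 meas.py .45 -.163 .19 .23 .03
```

```text
[ 0.451  -0.1638  0.2515] [[-0.0008, 1.0, 0.002], [1.0, 0.0008, -0.0012], [-0.0012, 0.002, -1.0]] 20.7
3223 [ 0.4505 -0.162   0.2102] ((0.45077773928642273, -0.16428124904632568), 0.021265579387545586) z [0.1977 0.2117 0.2132]
```

Call:
{"method": "arm_command", "body": {
  "targets": [
    [[2, 0.8, 0], [0, 0, 0]],
    [[5, 2.1, 0], [0, 0, 0]],
    [[8.5, 3.6, 0], [0, 0, 0]],
    [[12, 5.1, 0], [0, 0, 0]],
    [[15.5, 6.6, 1], [0, 0, 0]],
    [[19, 8.1, 2], [0, 0, 0]],
    [[22.5, 9.6, 3], [0, 0, 0]],
    [[26, 11.1, 4], [0, 0, 0]],
    [[29, 12.4, 5], [0, 0, 0]],
    [[31.5, 13.5, 6], [0, 0, 0]]
  ]
}}

```text
time_s: 21.58
eef_pos: [0.5853, 0.154, 0.1877]
orientation: [[-0.002, 1.0, -0.001], [1.0, 0.002, 0.0], [0.0, -0.001, -1.0]]
wrist_force: [0.2, -0.3, 0.5]
gripper_width: 0.0853
grip_force: 0.0
```

Call:
{"method": "arm_command", "body": {
  "targets": [
    [[1, 0.4, 1], [0, 0, 0]],
    [[1.5, 0.7, 2], [0, 0, 0]],
    [[1.5, 0.7, 2.5], [0, 0, 0]],
    [[1.5, 0.7, 2.5], [0, 0, 0]],
    [[1.5, 0.7, 2.5], [0, 0, 0]],
    [[1.5, 0.7, 2.5], [0, 0, 0]],
    [[1.5, 0.7, 2.5], [0, 0, 0]],
    [[1.5, 0.7, 2.5], [0, 0, 0]],
    [[1.5, 0.7, 2.5], [0, 0, 0]],
    [[1.5, 0.7, 2.5], [0, 0, 0]]
  ]
}}

```text
time_s: 22.42
eef_pos: [0.5924, 0.1663, 0.1648]
orientation: [[-0.0, 1.0, 0.001], [1.0, 0.0, 0.0], [0.0, 0.001, -1.0]]
wrist_force: [-0.0, 0.2, 0.5]
gripper_width: 0.0854
grip_force: 0.0
```

```bash
python3 meas.py .593 .166 .078 .11 .03;python3 meas.py .608 .085 .095 .13 .03; python3 meas.py .621 .246 .09 .12 .03
```

```text
[0.5924 0.1663 0.1648] [[-0.0004, 1.0, 0.0008], [1.0, 0.0004, 0.0001], [0.0001, 0.0008, -1.0]] 22.4167
1480 [0.5933 0.1705 0.0929] ((0.5935144424438477, 0.16766603291034698), 0.017322875559329987) z [0.0857 0.0943 0.0977]
[0.5923 0.1664 0.1646] [[-0.0006, 1.0, 0.0005], [1.0, 0.0006, 0.0001], [0.0001, 0.0005, -1.0]] 22.4667
2486 [0.6071 0.0944 0.1111] ((0.6081550121307373, 0.08629366010427475), 0.023044483736157417) z [0.0986 0.1138 0.1153]
[0.5923 0.1665 0.1645] [[-0.0007, 1.0, 0.0004], [1.0, 0.0007, 0.0001], [0.0001, 0.0004, -1.0]] 22.5167
3834 [0.6204 0.2478 0.1021] ((0.6208809018135071, 0.24753445386886597), 0.022835085168480873) z [0.1008 0.1022 0.1039]
```

View pics/last.png

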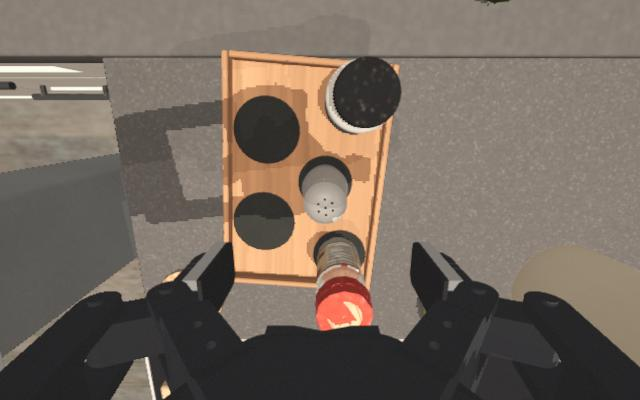

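Call:
{"method": "arm_command", "body": {
  "targets": [
    [[0.1, 0.1, 1], [0, 0, 0]],
    [[0.1, 0.1, 2.5], [0, 0, 0]],
    [[0.1, 0.1, 4], [0, 0, 0]],
    [[0.1, 0.1, 5.5], [0, 0, 0]],
    [[0.1, 0.1, 7], [0, 0, 0]],
    [[0.1, 0.1, 8.5], [0, 0, 0]],
    [[0.1, 0.1, 9.6], [0, 0, 0]],
    [[0.1, 0.1, 10.2], [0, 0, 0]],
    [[0.1, 0.1, 10.4], [0, 0, 0]],
    [[0.1, 0.1, 10.4], [0, 0, 0]]
  ]
}}

```text
time_s: 23.4
eef_pos: [0.593, 0.1676, 0.0598]
orientation: [[-0.001, 1.0, -0.001], [1.0, 0.001, -0.0], [-0.0, -0.001, -1.0]]
wrist_force: [0.4, -0.4, -0.1]
gripper_width: 0.0851
grip_force: 0.0
```

Call:
{"method": "arm_command", "body": {
  "targets": [
    [[0, 0, 0], [0, 0, 0]],
    [[0, 0, 0], [0, 0, 0]],
    [[0, 0, 0], [0, 0, 0]],
    [[0, 0, 0], [0, 0, 0]],
    [[0, 0, 0], [0, 0, 0]],
    [[0, 0, 0], [0, 0, 0]],
    [[0, 0, 0], [0, 0, 0]],
    [[0, 0, 0], [0, 0, 0]],
    [[0, 0, 0], [0, 0, 0]],
    [[0, 0, 0], [0, 0, 0]]
  ],
  "hand": 1,
  "grip_force": 25
}}

```text
time_s: 24.23
eef_pos: [0.5939, 0.1676, 0.0612]
orientation: [[-0.001, 1.0, 0.002], [1.0, 0.001, 0.0], [0.0, 0.002, -1.0]]
wrist_force: [0.2, 0.6, 5.3]
gripper_width: 0.0331
grip_force: 24.9
```

Call:
{"method": "arm_command", "body": {
  "targets": [
    [[0, 0, -0.3], [0, 0, 0]],
    [[0, 0, -1], [0, 0, 0]],
    [[0, 0, -2.5], [0, 0, 0]],
    [[0, 0, -4], [0, 0, 0]],
    [[0, 0, -5.5], [0, 0, 0]],
    [[0, 0, -7], [0, 0, 0]],
    [[-0.5, -0.6, -8], [0, 0, 0]],
    [[-1.5, -1.7, -8], [0, 0, 0]],
    [[-3, -3.4, -8], [0, 0, 0]],
    [[-4.5, -5, -8], [0, 0, 0]]
  ]
}}

```text
time_s: 25.07
eef_pos: [0.5421, 0.1223, 0.1399]
orientation: [[-0.002, 1.0, -0.001], [1.0, 0.002, -0.0], [-0.0, -0.001, -1.0]]
wrist_force: [-0.5, -0.9, -0.8]
gripper_width: 0.033
grip_force: 24.7
```

Call:
{"method": "arm_command", "body": {
  "targets": [
    [[-1.5, -1.7, 0], [0, 0, 0]],
    [[-3.2, -3.6, 0], [0, 0, 0]],
    [[-5, -5.6, 0], [0, 0, 0]],
    [[-6.7, -7.5, 0], [0, 0, 0]],
    [[-8, -9, 0], [0, 0, 0]],
    [[-9, -10, 0], [0, 0, 0]],
    [[-9.5, -10.6, 0], [0, 0, 0]],
    [[-9.5, -10.6, 0], [0, 0, 0]],
    [[-9.5, -10.6, 0], [0, 0, 0]],
    [[-9.5, -10.6, 0], [0, 0, 0]]
  ]
}}

```text
time_s: 25.9
eef_pos: [0.4377, 0.0278, 0.1404]
orientation: [[-0.001, 1.0, 0.0], [1.0, 0.001, 0.0], [0.0, 0.0, -1.0]]
wrist_force: [0.2, 1.6, -0.9]
gripper_width: 0.0337
grip_force: 24.7
```

```bash
python3 - <<'E'
from h import *
from rig import robot
s,w=wrist(robot);print(s["eef_pos"].round(4),s["gripper_width"])
cv2.imwrite("pics/w5.png",w["color"][...,::-1])
hsv=cv2.cvtColor(w["color"],cv2.COLOR_RGB2HSV)
for (a,b,n,R) in [(95,130,"blue",21)]:
    m=(hsv[...,0]>a)&(hsv[...,0]<b)&(hsv[...,1]>120)&(hsv[...,2]>60)
    v,u=np.nonzero(m);q=np.array([ray(w,x,y,.006)[:2] for x,y in zip(u,v)],np.float32)
    k=np.hypot(q[:,0]-.4375,q[:,1]-.027)<.05;q=q[k];print(len(q),cv2.minEnclosingCircle(q),q.min(0),q.max(0))
E
```

```text
[0.4377 0.0278 0.1404] 0.033654086179249365
1213 ((0.4357717037200928, 0.026557646691799164), 0.025170357897877693) [0.41102025 0.01552448] [0.4605355  0.05089682]
```

View pics/w5.png

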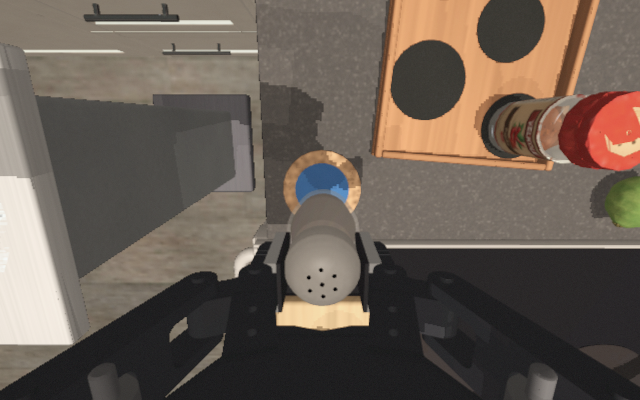

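The shaker is upright in the fingers at (322,260), with the coaster directly below it at (322,190). I'll lower it now.

Call:
{"method": "arm_command", "body": {
  "targets": [
    [[0, -0.1, 1], [0, 0, 0]],
    [[0, -0.1, 2.5], [0, 0, 0]],
    [[0, -0.1, 4], [0, 0, 0]],
    [[0, -0.1, 5.5], [0, 0, 0]],
    [[0, -0.1, 6.6], [0, 0, 0]],
    [[0, -0.1, 7.3], [0, 0, 0]],
    [[0, -0.1, 7.7], [0, 0, 0]],
    [[0, -0.1, 7.9], [0, 0, 0]],
    [[0, -0.1, 8.0], [0, 0, 0]],
    [[0, -0.1, 8.1], [0, 0, 0]]
  ]
}}

```text
time_s: 26.78
eef_pos: [0.437, 0.0274, 0.0599]
orientation: [[-0.001, 1.0, 0.001], [1.0, 0.001, -0.0], [-0.0, 0.001, -1.0]]
wrist_force: [0.6, 0.1, -1.4]
gripper_width: 0.0334
grip_force: 24.7
```

Call:
{"method": "arm_command", "body": {
  "targets": [
    [[0, 0, 0], [0, 0, 0]],
    [[0, 0, 0], [0, 0, 0]],
    [[0, 0, 0], [0, 0, 0]],
    [[0, 0, 0], [0, 0, 0]],
    [[0, 0, 0], [0, 0, 0]],
    [[0, 0, 0], [0, 0, 0]],
    [[0, 0, 0], [0, 0, 0]],
    [[0, 0, 0], [0, 0, 0]],
    [[0, 0, 0], [0, 0, 0]],
    [[0, 0, 0], [0, 0, 0]]
  ]
}}

```text
time_s: 27.62
eef_pos: [0.4363, 0.0274, 0.0593]
orientation: [[-0.001, 1.0, -0.0], [1.0, 0.001, 0.0], [0.0, -0.0, -1.0]]
wrist_force: [0.6, 0.5, -1.1]
gripper_width: 0.0333
grip_force: 24.7
```

Call:
{"method": "arm_command", "body": {
  "targets": [
    [[0, 0, 0.05], [0, 0, 0]],
    [[0, 0, 0.1], [0, 0, 0]],
    [[0, 0, 0.1], [0, 0, 0]],
    [[0, 0, 0.1], [0, 0, 0]],
    [[0, 0, 0.1], [0, 0, 0]],
    [[0, 0, 0.1], [0, 0, 0]],
    [[0, 0, 0.1], [0, 0, 0]],
    [[0, 0, 0.1], [0, 0, 0]],
    [[0, 0, 0.1], [0, 0, 0]],
    [[0, 0, 0.1], [0, 0, 0]]
  ]
}}

```text
time_s: 28.45
eef_pos: [0.4366, 0.0274, 0.0591]
orientation: [[-0.001, 1.0, 0.0], [1.0, 0.001, -0.0], [-0.0, 0.0, -1.0]]
wrist_force: [-2.6, -0.2, 5.3]
gripper_width: 0.0333
grip_force: 24.9
```

Call:
{"method": "arm_command", "body": {
  "targets": [
    [[0, 0, 0], [0, 0, 0]],
    [[0, 0, 0], [0, 0, 0]],
    [[0, 0, 0], [0, 0, 0]],
    [[0, 0, 0], [0, 0, 0]],
    [[0, 0, 0], [0, 0, 0]],
    [[0, 0, 0], [0, 0, 0]],
    [[0, 0, -1.5], [0, 0, 0]],
    [[0, 0, -4.5], [0, 0, 0]],
    [[0, 0, -8], [0, 0, 0]],
    [[0, 0, -11], [0, 0, 0]]
  ],
  "hand": -1
}}

```text
time_s: 29.28
eef_pos: [0.4361, 0.0274, 0.1697]
orientation: [[-0.001, 1.0, -0.0], [1.0, 0.001, -0.0], [-0.0, -0.0, -1.0]]
wrist_force: [0.8, -0.4, 0.6]
gripper_width: 0.0857
grip_force: 0.0
```

```bash
python3 meas.py .4375 .027 .076 .11 .03
```

```text
[0.4361 0.0274 0.1697] [[-0.0007, 1.0, -0.0001], [1.0, 0.0007, -0.0], [-0.0, -0.0001, -1.0]] 29.2833
1399 [0.4361 0.0302 0.0909] ((0.4360588490962982, 0.02753697894513607), 0.017181355506181717) z [0.0838 0.0922 0.0957]
```

Call:
{"method": "arm_command", "body": {
  "targets": [
    [[2, 0, 0], [0, 0, 3]],
    [[5, 0, 0], [0, 0, 6]],
    [[8.5, -0.1, 0], [0, 0, 9]],
    [[12, -0.1, 0], [0, 0, 12]],
    [[15.5, -0.2, 0], [0, 0, 15]],
    [[19, -0.2, 0], [0, 0, 18]],
    [[22.5, -0.3, 0], [0, 0, 22]],
    [[26, -0.3, 0], [0, 0, 26]],
    [[29.5, -0.4, 0], [0, 0, 30]],
    [[32, -0.5, 0], [0, 0, 32.5]]
  ]
}}

```text
time_s: 30.17
eef_pos: [0.4305, 0.3501, 0.1679]
orientation: [[0.538, 0.843, -0.0], [0.843, -0.538, 0.001], [0.0, -0.0, -1.0]]
wrist_force: [0.0, -1.1, 0.1]
gripper_width: 0.0851
grip_force: 0.0
```

Call:
{"method": "arm_command", "body": {
  "targets": [
    [[1, 0.5, 0], [0, 0, 0]],
    [[1.5, 1, 0], [0, 0, 0]],
    [[1.5, 1, 0], [0, 0, 0]],
    [[1.5, 1, 0], [0, 0, 0]],
    [[1.5, 1, 0], [0, 0, 0]],
    [[1.5, 1, 0], [0, 0, 0]],
    [[1.5, 1, 0], [0, 0, 0]],
    [[1.5, 1, 0], [0, 0, 0]],
    [[1.5, 1, 0], [0, 0, 0]],
    [[1.5, 1, 0], [0, 0, 0]]
  ]
}}

```text
time_s: 31.0
eef_pos: [0.4475, 0.3546, 0.1684]
orientation: [[0.537, 0.844, 0.0], [0.844, -0.537, 0.0], [0.0, 0.0, -1.0]]
wrist_force: [-0.2, -0.3, 0.3]
gripper_width: 0.0852
grip_force: 0.0
```

```bash
python3 meas.py .4315 .3655 .095 .12 .03; python3 -c "
import cv2;a=cv2.imread('pics/last.png');cv2.imwrite('pics/c6.png',cv2.resize(a[100:290,220:430],None,fx=3,fy=3,interpolation=cv2.INTER_CUBIC))"
```

```text
[0.4475 0.3546 0.1684] [[0.5368, 0.8437, 0.0002], [0.8437, -0.5368, 0.0], [0.0001, 0.0001, -1.0]] 31.0
2364 [0.4325 0.3673 0.106 ] ((0.4318268597126007, 0.3661344647407532), 0.02057856321334839) z [0.1025 0.1063 0.1078]
```

View pics/c6.png

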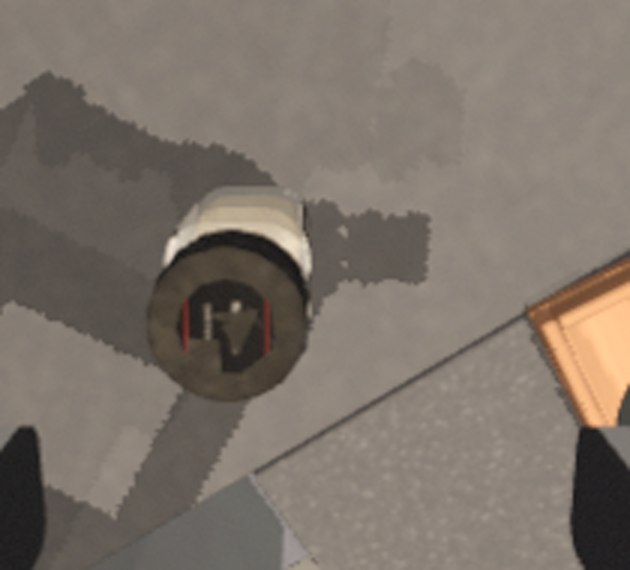

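Call:
{"method": "arm_command", "body": {
  "targets": [
    [[0.1, -0.7, 0], [0, 0, 0]],
    [[0.1, -1.4, 0], [0, 0, 0]],
    [[0.1, -1.9, 0.5], [0, 0, 0]],
    [[0.1, -1.9, 2], [0, 0, 0]],
    [[0.1, -1.9, 4], [0, 0, 0]],
    [[0.1, -1.9, 6], [0, 0, 0]],
    [[0.1, -1.9, 7.8], [0, 0, 0]],
    [[0.1, -1.9, 8.8], [0, 0, 0]],
    [[0.1, -1.9, 9.2], [0, 0, 0]],
    [[0.1, -1.9, 9.2], [0, 0, 0]]
  ]
}}

```text
time_s: 31.88
eef_pos: [0.4311, 0.3655, 0.0751]
orientation: [[0.536, 0.844, -0.002], [0.844, -0.536, -0.001], [-0.002, -0.001, -1.0]]
wrist_force: [-0.5, -0.3, 0.3]
gripper_width: 0.0854
grip_force: 0.0
```

Call:
{"method": "arm_command", "body": {
  "targets": [
    [[0, 0, 0], [0, 0, 0]],
    [[0, 0, 0], [0, 0, 0]],
    [[0, 0, 0], [0, 0, 0]],
    [[0, 0, 0], [0, 0, 0]],
    [[0, 0, 0], [0, 0, 0]],
    [[0, 0, 0], [0, 0, 0]],
    [[0, 0, 0], [0, 0, 0]],
    [[0, 0, 0], [0, 0, 0]],
    [[0, 0, 0], [0, 0, 0]],
    [[0, 0, 0], [0, 0, 0]]
  ],
  "hand": 1,
  "grip_force": 25
}}

```text
time_s: 32.72
eef_pos: [0.4328, 0.3663, 0.0776]
orientation: [[0.537, 0.844, 0.002], [0.844, -0.537, 0.001], [0.002, 0.001, -1.0]]
wrist_force: [-0.2, 0.0, 6.2]
gripper_width: 0.039
grip_force: 25.3
```

Call:
{"method": "arm_command", "body": {
  "targets": [
    [[0, 0, -0.3], [0, 0, 0]],
    [[0, 0, -1], [0, 0, 0]],
    [[0, 0, -2.5], [0, 0, 0]],
    [[0, 0, -4], [0, 0, 0]],
    [[0, 0, -5.5], [0, 0, 0]],
    [[0, 0, -7], [0, 0, 0]],
    [[0, 0, -8.2], [0, 0, 0]],
    [[0, 0, -8.8], [0, 0, 0]],
    [[0, 0, -9], [0, 0, 0]],
    [[0, 0, -9], [0, 0, 0]]
  ]
}}

```text
time_s: 33.55
eef_pos: [0.4321, 0.3657, 0.1665]
orientation: [[0.537, 0.844, 0.0], [0.844, -0.537, 0.0], [0.0, 0.0, -1.0]]
wrist_force: [-0.7, 1.1, -1.3]
gripper_width: 0.039
grip_force: 25.4
```

Call:
{"method": "arm_command", "body": {
  "targets": [
    [[-0.5, 1.5, 0], [0, 0, -2]],
    [[-1.4, 4.1, 0], [0, 0, -5]],
    [[-2.3, 6.9, 0], [0, 0, -9]],
    [[-3.3, 9.8, 0], [0, 0, -13]],
    [[-4.3, 12.7, 0], [0, 0, -17]],
    [[-5.3, 15.7, 0], [0, 0, -21]],
    [[-6.3, 18.7, 0], [0, 0, -25]],
    [[-7.2, 21.4, 0], [0, 0, -29]],
    [[-7.8, 23.3, 0], [0, 0, -31.5]],
    [[-8.1, 24.3, 0], [0, 0, -32.5]]
  ]
}}

```text
time_s: 34.38
eef_pos: [0.5943, 0.1645, 0.1646]
orientation: [[-0.0, 1.0, -0.002], [1.0, 0.0, -0.001], [-0.001, -0.002, -1.0]]
wrist_force: [-1.2, -0.2, -1.2]
gripper_width: 0.0391
grip_force: 25.5
```

Call:
{"method": "arm_command", "body": {
  "targets": [
    [[0, 0, 0], [0, 0, 0]],
    [[0, 0, 0], [0, 0, 0]],
    [[0, 0, 0], [0, 0, 0]],
    [[0, 0, 0], [0, 0, 0]],
    [[0, 0, 0], [0, 0, 0]],
    [[0, 0, 0], [0, 0, 0]],
    [[0, 0, 0], [0, 0, 0]],
    [[0, 0, 0], [0, 0, 0]],
    [[0, 0, 0], [0, 0, 0]],
    [[0, 0, 0], [0, 0, 0]]
  ]
}}

```text
time_s: 35.22
eef_pos: [0.5936, 0.1671, 0.1664]
orientation: [[-0.001, 1.0, 0.0], [1.0, 0.001, -0.0], [-0.0, 0.0, -1.0]]
wrist_force: [0.1, 0.4, -1.3]
gripper_width: 0.0394
grip_force: 25.5
```

```bash
python3 meas.py .594 .168 .16 .21 .03
```

```text
[0.5936 0.1671 0.1664] [[-0.0009, 1.0, 0.0001], [1.0, 0.0009, -0.0], [-0.0, 0.0001, -1.0]] 35.2167
10375 [0.5929 0.1718 0.192 ] ((0.5939909219741821, 0.17286285758018494), 0.02965792454779148) z [0.1679 0.195  0.206 ]
```

View pics/last.png

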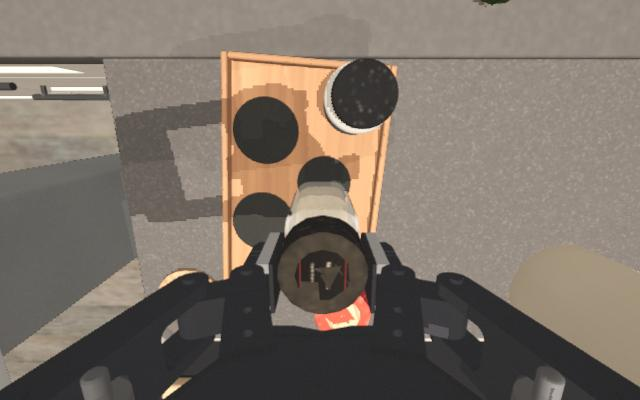

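The jar hangs upright at (322,265) over its pad at (323,175). I'll lower it now.

Call:
{"method": "arm_command", "body": {
  "targets": [
    [[0, 0, 1], [0, 0, 0]],
    [[0, 0, 2.5], [0, 0, 0]],
    [[0, 0, 4], [0, 0, 0]],
    [[0, 0, 5.5], [0, 0, 0]],
    [[0, 0, 6.6], [0, 0, 0]],
    [[0, 0, 7.3], [0, 0, 0]],
    [[0, 0, 7.7], [0, 0, 0]],
    [[0, 0, 7.9], [0, 0, 0]],
    [[0, 0, 8.0], [0, 0, 0]],
    [[0, 0, 8.1], [0, 0, 0]]
  ]
}}

```text
time_s: 36.1
eef_pos: [0.5943, 0.1671, 0.0861]
orientation: [[-0.001, 1.0, 0.002], [1.0, 0.001, 0.0], [0.0, 0.002, -1.0]]
wrist_force: [0.2, -0.9, -0.6]
gripper_width: 0.0394
grip_force: 25.5
```

Call:
{"method": "arm_command", "body": {
  "targets": [
    [[0, 0, 0.05], [0, 0, 0]],
    [[0, 0, 0.05], [0, 0, 0]],
    [[0, 0, 0.1], [0, 0, 0]],
    [[0, 0, 0.1], [0, 0, 0]],
    [[0, 0, 0.1], [0, 0, 0]],
    [[0, 0, 0.1], [0, 0, 0]],
    [[0, 0, 0.1], [0, 0, 0]],
    [[0, 0, 0.1], [0, 0, 0]],
    [[0, 0, 0.1], [0, 0, 0]],
    [[0, 0, 0.1], [0, 0, 0]]
  ]
}}

```text
time_s: 36.93
eef_pos: [0.5943, 0.1671, 0.0856]
orientation: [[-0.001, 1.0, 0.002], [1.0, 0.001, 0.0], [0.0, 0.002, -1.0]]
wrist_force: [-1.6, -0.7, 5.5]
gripper_width: 0.039
grip_force: 26.0
```

Contact felt. Release and rise.

Call:
{"method": "arm_command", "body": {
  "targets": [
    [[0, 0, 0], [0, 0, 0]],
    [[0, 0, 0], [0, 0, 0]],
    [[0, 0, 0], [0, 0, 0]],
    [[0, 0, 0], [0, 0, 0]],
    [[0, 0, 0], [0, 0, 0]],
    [[0, 0, 0], [0, 0, 0]],
    [[0, 0, -1.5], [0, 0, 0]],
    [[0, 0, -4.5], [0, 0, 0]],
    [[0, 0, -8], [0, 0, 0]],
    [[0, 0, -11], [0, 0, 0]]
  ],
  "hand": -1
}}

```text
time_s: 37.77
eef_pos: [0.5935, 0.167, 0.1956]
orientation: [[-0.001, 1.0, -0.0], [1.0, 0.001, -0.0], [-0.0, -0.0, -1.0]]
wrist_force: [1.3, 0.7, 0.2]
gripper_width: 0.0856
grip_force: 0.0
```

```bash
python3 meas.py .594 .168 .1 .13 .03
```

```text
[0.5935 0.167  0.1956] [[-0.0008, 1.0, -0.0002], [1.0, 0.0008, -0.0], [-0.0, -0.0002, -1.0]] 37.7667
2017 [0.5924 0.1684 0.1138] ((0.592484176158905, 0.16683852672576904), 0.020408112555742264) z [0.1091 0.1143 0.1157]
```

Call:
{"method": "arm_command", "body": {
  "targets": [
    [[-2, -0.9, -2], [0, 0, 0]],
    [[-5, -2.1, -4], [0, 0, 0]],
    [[-8.5, -3.6, -5.6], [0, 0, 0]],
    [[-12, -5.1, -5.6], [0, 0, 0]],
    [[-15.5, -6.6, -5.6], [0, 0, 0]],
    [[-19, -8.2, -5.6], [0, 0, 0]],
    [[-22.5, -9.7, -5.6], [0, 0, 0]],
    [[-26, -11.2, -5.6], [0, 0, 0]],
    [[-29.5, -12.7, -5.6], [0, 0, 0]],
    [[-32, -13.8, -5.6], [0, 0, 0]]
  ]
}}

```text
time_s: 38.65
eef_pos: [0.4545, -0.1554, 0.2502]
orientation: [[0.001, 1.0, 0.0], [1.0, -0.001, -0.001], [-0.001, 0.0, -1.0]]
wrist_force: [0.8, -0.9, 0.0]
gripper_width: 0.0854
grip_force: 0.0
```

Call:
{"method": "arm_command", "body": {
  "targets": [
    [[-1, -0.4, 0], [0, 0, 0]],
    [[-1, -0.4, 0], [0, 0, 0]],
    [[-1, -0.4, 0], [0, 0, 0]],
    [[-1, -0.4, 0], [0, 0, 0]],
    [[-1, -0.4, 0], [0, 0, 0]],
    [[-1, -0.4, 0], [0, 0, 0]],
    [[-1, -0.4, 0], [0, 0, 0]],
    [[-1, -0.4, 0], [0, 0, 0]],
    [[-1, -0.4, 0], [0, 0, 0]],
    [[-1, -0.4, 0], [0, 0, 0]]
  ]
}}

```text
time_s: 39.48
eef_pos: [0.452, -0.1629, 0.2503]
orientation: [[-0.001, 1.0, 0.0], [1.0, 0.001, 0.0], [0.0, 0.0, -1.0]]
wrist_force: [-0.1, -0.1, 0.2]
gripper_width: 0.0853
grip_force: 0.0
```

```bash
python3 meas.py .45 -.163 .19 .23 .03
```

```text
[ 0.452  -0.1629  0.2503] [[-0.0012, 1.0, 0.0], [1.0, 0.0012, 0.0], [0.0, 0.0, -1.0]] 39.4833
3248 [ 0.4505 -0.1618  0.2102] ((0.4504599869251251, -0.1641862839460373), 0.021098291501402855) z [0.1974 0.2117 0.2131]
```

Call:
{"method": "arm_command", "body": {
  "targets": [
    [[-0.1, -0.1, 1], [0, 0, 0]],
    [[-0.1, -0.1, 2.4], [0, 0, 0]],
    [[-0.1, -0.1, 3.8], [0, 0, 0]],
    [[-0.1, -0.1, 5.2], [0, 0, 0]],
    [[-0.1, -0.1, 6.2], [0, 0, 0]],
    [[-0.1, -0.1, 6.7], [0, 0, 0]],
    [[-0.1, -0.1, 6.9], [0, 0, 0]],
    [[-0.1, -0.1, 6.9], [0, 0, 0]],
    [[-0.1, -0.1, 6.9], [0, 0, 0]],
    [[-0.1, -0.1, 6.9], [0, 0, 0]]
  ]
}}

```text
time_s: 40.37
eef_pos: [0.4514, -0.1644, 0.1823]
orientation: [[-0.001, 1.0, 0.001], [1.0, 0.001, -0.001], [-0.001, 0.001, -1.0]]
wrist_force: [-0.4, -0.1, 1.4]
gripper_width: 0.0856
grip_force: 0.0
```

Call:
{"method": "arm_command", "body": {
  "targets": [
    [[0, 0, 0], [0, 0, 0]],
    [[0, 0, 0], [0, 0, 0]],
    [[0, 0, 0], [0, 0, 0]],
    [[0, 0, 0], [0, 0, 0]],
    [[0, 0, 0], [0, 0, 0]],
    [[0, 0, 0], [0, 0, 0]],
    [[0, 0, 0], [0, 0, 0]],
    [[0, 0, 0], [0, 0, 0]],
    [[0, 0, 0], [0, 0, 0]],
    [[0, 0, 0], [0, 0, 0]]
  ],
  "hand": 1,
  "grip_force": 30
}}

```text
time_s: 41.2
eef_pos: [0.4511, -0.1642, 0.1818]
orientation: [[-0.001, 1.0, 0.001], [1.0, 0.001, -0.0], [-0.0, 0.001, -1.0]]
wrist_force: [-0.3, -0.8, 3.2]
gripper_width: 0.0411
grip_force: 30.7
```

Call:
{"method": "arm_command", "body": {
  "targets": [
    [[0, 0, -0.3], [0, 0, 0]],
    [[0, 0, -1], [0, 0, 0]],
    [[0, 0, -2.3], [0, 0, 0]],
    [[0, 0, -3.8], [0, 0, 0]],
    [[0, 0, -5.4], [0, 0, 0]],
    [[0, 0, -7], [0, 0, 0]],
    [[0.3, 0.3, -8.5], [0, 0, 0]],
    [[1, 1, -9.5], [0, 0, 0]],
    [[2.3, 2.2, -10], [0, 0, 0]],
    [[3.8, 3.7, -10], [0, 0, 0]]
  ]
}}

```text
time_s: 42.03
eef_pos: [0.4889, -0.126, 0.284]
orientation: [[0.001, 1.0, 0.003], [1.0, -0.001, -0.001], [-0.001, 0.003, -1.0]]
wrist_force: [0.1, 0.3, -0.7]
gripper_width: 0.0415
grip_force: 30.6
```

Call:
{"method": "arm_command", "body": {
  "targets": [
    [[2, 1.3, 0], [0, 0, 0]],
    [[4.2, 2.3, 0], [0, 0, 0]],
    [[6.5, 3, 0], [0, 0, 0]],
    [[9, 3.3, 0], [0, 0, 0]],
    [[11.5, 3.5, 0], [0, 0, 0]],
    [[14, 3.7, 0], [0, 0, 0]],
    [[16.5, 3.9, 0], [0, 0, 0]],
    [[19, 4.1, 0], [0, 0, 0]],
    [[21.5, 4.3, 0], [0, 0, 0]],
    [[24, 4.5, 0], [0, 0, 0]]
  ]
}}

```text
time_s: 42.87
eef_pos: [0.5326, 0.1159, 0.2816]
orientation: [[-0.001, 1.0, -0.0], [1.0, 0.001, 0.0], [0.0, -0.0, -1.0]]
wrist_force: [1.0, 0.1, -1.0]
gripper_width: 0.0415
grip_force: 30.6
```

Call:
{"method": "arm_command", "body": {
  "targets": [
    [[2.5, 0.1, 0.3], [0, 0, 0]],
    [[5, 0.2, 1], [0, 0, 0]],
    [[7.5, 0.3, 2], [0, 0, 0]],
    [[9.3, 0.3, 3], [0, 0, 0]],
    [[10.3, 0.3, 4], [0, 0, 0]],
    [[10.7, 0.3, 5], [0, 0, 0]],
    [[10.7, 0.3, 5.5], [0, 0, 0]],
    [[10.7, 0.3, 5.5], [0, 0, 0]],
    [[10.7, 0.3, 5.5], [0, 0, 0]],
    [[10.7, 0.3, 5.5], [0, 0, 0]]
  ]
}}

```text
time_s: 43.7
eef_pos: [0.5361, 0.2201, 0.227]
orientation: [[0.001, 1.0, 0.001], [1.0, -0.001, 0.0], [0.0, 0.001, -1.0]]
wrist_force: [0.2, -0.6, -0.3]
gripper_width: 0.041
grip_force: 30.6
```

Call:
{"method": "arm_command", "body": {
  "targets": [
    [[0, 0, 1], [0, 0, 0]],
    [[0, 0, 2], [0, 0, 0]],
    [[0, 0, 3], [0, 0, 0]],
    [[0, 0, 3.8], [0, 0, 0]],
    [[0, 0, 4.3], [0, 0, 0]],
    [[0, 0, 4.5], [0, 0, 0]],
    [[0, 0, 4.5], [0, 0, 0]],
    [[0, 0, 4.5], [0, 0, 0]],
    [[0, 0, 4.5], [0, 0, 0]],
    [[0, 0, 4.5], [0, 0, 0]]
  ]
}}

```text
time_s: 44.53
eef_pos: [0.536, 0.2211, 0.1821]
orientation: [[-0.001, 1.0, 0.001], [1.0, 0.001, 0.0], [0.0, 0.001, -1.0]]
wrist_force: [0.1, -0.3, -0.9]
gripper_width: 0.0413
grip_force: 30.6
```

Call:
{"method": "arm_command", "body": {
  "targets": [
    [[0, 0, 0.2], [0, 0, 0]],
    [[0, 0, 0.4], [0, 0, 0]],
    [[0, 0, 0.5], [0, 0, 0]],
    [[0, 0, 0.55], [0, 0, 0]],
    [[0, 0, 0.6], [0, 0, 0]],
    [[0, 0, 0.6], [0, 0, 0]],
    [[0, 0, 0.6], [0, 0, 0]],
    [[0, 0, 0.6], [0, 0, 0]],
    [[0, 0, 0.6], [0, 0, 0]],
    [[0, 0, 0.6], [0, 0, 0]]
  ]
}}

```text
time_s: 45.37
eef_pos: [0.536, 0.2211, 0.1767]
orientation: [[-0.001, 1.0, 0.001], [1.0, 0.001, 0.0], [0.0, 0.001, -1.0]]
wrist_force: [-1.2, -0.5, 4.9]
gripper_width: 0.0414
grip_force: 31.3
```

Call:
{"method": "arm_command", "body": {
  "targets": [
    [[0, 0, 0], [0, 0, 0]],
    [[0, 0, 0], [0, 0, 0]],
    [[0, 0, 0], [0, 0, 0]],
    [[0, 0, 0], [0, 0, 0]],
    [[0, 0, 0], [0, 0, 0]],
    [[0, 0, 0], [0, 0, 0]],
    [[0, 0, -1.5], [0, 0, 0]],
    [[0, 0, -4], [0, 0, 0]],
    [[0, 0, -6], [0, 0, 0]],
    [[0, 0, -7.5], [0, 0, 0]]
  ],
  "hand": -1
}}

```text
time_s: 46.2
eef_pos: [0.5361, 0.2211, 0.2524]
orientation: [[-0.001, 1.0, 0.002], [1.0, 0.001, 0.001], [0.001, 0.002, -1.0]]
wrist_force: [1.2, 1.2, -0.1]
gripper_width: 0.0853
grip_force: 0.0
```

```bash
python3 meas.py .535 .22 .185 .22 .03
```

```text
[0.5361 0.2211 0.2524] [[-0.0008, 1.0, 0.0021], [1.0, 0.0008, 0.0006], [0.0006, 0.0021, -1.0]] 46.2
3040 [0.5356 0.2235 0.2053] ((0.5356094837188721, 0.2209831029176712), 0.02120865322649479) z [0.1931 0.2067 0.2082]
```

Call:
{"method": "arm_command", "body": {
  "targets": [
    [[-2, -0.4, 0], [0, 0, 0]],
    [[-5, -1, 0], [0, 0, 0]],
    [[-8.5, -1.6, 0], [0, 0, 0]],
    [[-12, -2.3, 0], [0, 0, 0]],
    [[-15.5, -3, 0], [0, 0, 0]],
    [[-19, -3.7, 0], [0, 0, 0]],
    [[-22.5, -4.4, 0], [0, 0, 0]],
    [[-26, -5, 0], [0, 0, 0]],
    [[-29.5, -5.7, 0], [0, 0, 0]],
    [[-33, -6.4, 0], [0, 0, 0]]
  ]
}}

```text
time_s: 47.08
eef_pos: [0.471, -0.1106, 0.2496]
orientation: [[-0.001, 1.0, -0.0], [1.0, 0.001, 0.0], [0.0, -0.0, -1.0]]
wrist_force: [-0.1, -0.1, 0.0]
gripper_width: 0.0852
grip_force: 0.0
```

Call:
{"method": "arm_command", "body": {
  "targets": [
    [[-3.5, -0.7, 0], [0, 0, 0]],
    [[-7, -1.4, 0], [0, 0, 0]],
    [[-10.5, -2.1, 0], [0, 0, 0]],
    [[-13.5, -2.7, 0], [0, 0, 0]],
    [[-15.5, -3.1, 0], [0, 0, 0]],
    [[-16.6, -3.2, 0], [0, 0, 0]],
    [[-17, -3.2, 0], [0, 0, 0]],
    [[-17, -3.2, 0], [0, 0, 0]],
    [[-17, -3.2, 0], [0, 0, 0]],
    [[-17, -3.2, 0], [0, 0, 0]]
  ]
}}

```text
time_s: 47.92
eef_pos: [0.4403, -0.2779, 0.2502]
orientation: [[-0.002, 1.0, 0.0], [1.0, 0.002, 0.0], [0.0, 0.0, -1.0]]
wrist_force: [-0.2, 0.4, -1.1]
gripper_width: 0.0855
grip_force: 0.0
```

```bash
python3 meas.py .44 -.278 .17 .23 .03
```

```text
[ 0.4403 -0.2779  0.2502] [[-0.0024, 1.0, 0.0], [1.0, 0.0024, 0.0005], [0.0005, 0.0, -1.0]] 47.9167
1640 [ 0.4386 -0.275   0.1946] ((0.4386327564716339, -0.27901691198349), 0.01679321378469467) z [0.18   0.192  0.2189]
```

Target TCP is (0.4395, -0.2786, 0.158).

Call:
{"method": "arm_command", "body": {
  "targets": [
    [[0, -0.1, 1], [0, 0, 0]],
    [[0, -0.1, 2.6], [0, 0, 0]],
    [[0, -0.1, 4.4], [0, 0, 0]],
    [[0, -0.1, 6], [0, 0, 0]],
    [[0, -0.1, 7.6], [0, 0, 0]],
    [[0, -0.1, 8.7], [0, 0, 0]],
    [[0, -0.1, 9.2], [0, 0, 0]],
    [[0, -0.1, 9.2], [0, 0, 0]],
    [[0, -0.1, 9.2], [0, 0, 0]],
    [[0, -0.1, 9.2], [0, 0, 0]]
  ]
}}

```text
time_s: 48.8
eef_pos: [0.4396, -0.2795, 0.1595]
orientation: [[-0.001, 1.0, 0.002], [1.0, 0.001, -0.001], [-0.001, 0.002, -1.0]]
wrist_force: [-0.3, 0.1, 1.2]
gripper_width: 0.0855
grip_force: 0.0
```

Call:
{"method": "arm_command", "body": {
  "targets": [
    [[0, 0, 0], [0, 0, 0]],
    [[0, 0, 0], [0, 0, 0]],
    [[0, 0, 0], [0, 0, 0]],
    [[0, 0, 0], [0, 0, 0]],
    [[0, 0, 0], [0, 0, 0]],
    [[0, 0, 0], [0, 0, 0]],
    [[0, 0, 0], [0, 0, 0]],
    [[0, 0, 0], [0, 0, 0]],
    [[0, 0, 0], [0, 0, 0]],
    [[0, 0, 0], [0, 0, 0]]
  ],
  "hand": 1,
  "grip_force": 50
}}

```text
time_s: 49.63
eef_pos: [0.4394, -0.2794, 0.159]
orientation: [[-0.001, 1.0, 0.001], [1.0, 0.001, -0.001], [-0.001, 0.001, -1.0]]
wrist_force: [1.1, -0.8, 4.2]
gripper_width: 0.032
grip_force: 49.3
```

Call:
{"method": "arm_command", "body": {
  "targets": [
    [[0, 0, -0.3], [0, 0, 0]],
    [[0, 0, -1], [0, 0, 0]],
    [[0, 0, -2.3], [0, 0, 0]],
    [[0, 0, -3.8], [0, 0, 0]],
    [[0, 0, -5.4], [0, 0, 0]],
    [[0, 0, -7], [0, 0, 0]],
    [[0.3, 0.3, -8.5], [0, 0, 0]],
    [[1, 1, -9.5], [0, 0, 0]],
    [[2.3, 2, -10], [0, 0, 0]],
    [[4, 2.8, -10], [0, 0, 0]]
  ]
}}

```text
time_s: 50.47
eef_pos: [0.468, -0.2393, 0.2604]
orientation: [[0.001, 1.0, 0.002], [1.0, -0.001, -0.002], [-0.002, 0.002, -1.0]]
wrist_force: [-0.3, -0.6, -4.5]
gripper_width: 0.0314
grip_force: 48.3
```

Call:
{"method": "arm_command", "body": {
  "targets": [
    [[2, 0.8, 0], [0, 0, 0]],
    [[4.4, 1.6, 0], [0, 0, 0]],
    [[6.8, 2.4, 0], [0, 0, 0]],
    [[9.2, 3.2, 0], [0, 0, 0]],
    [[11.6, 4, 0], [0, 0, 0]],
    [[14, 4.6, 0], [0, 0, 0]],
    [[16.4, 5.1, 0], [0, 0, 0]],
    [[18.8, 5.5, 0], [0, 0, 0]],
    [[21.2, 5.7, 0], [0, 0, 0]],
    [[23.6, 5.9, 0], [0, 0, 0]]
  ]
}}

```text
time_s: 51.3
eef_pos: [0.5254, -0.0012, 0.258]
orientation: [[-0.001, 1.0, -0.001], [1.0, 0.001, 0.0], [0.0, -0.001, -1.0]]
wrist_force: [0.8, -1.4, -3.7]
gripper_width: 0.0318
grip_force: 48.3
```

Call:
{"method": "arm_command", "body": {
  "targets": [
    [[2.4, 0.1, 0], [0, 0, 0]],
    [[4.8, 0.2, 0], [0, 0, 0]],
    [[7.2, 0.2, 0], [0, 0, 0]],
    [[9.6, 0.2, 0], [0, 0, 0]],
    [[11.4, 0.2, 0], [0, 0, 0]],
    [[12.4, 0.2, 0], [0, 0, 0]],
    [[12.7, 0.2, 0.5], [0, 0, 0]],
    [[12.7, 0.2, 1.5], [0, 0, 0]],
    [[12.7, 0.2, 2.5], [0, 0, 0]],
    [[12.7, 0.2, 3.5], [0, 0, 0]]
  ]
}}

```text
time_s: 52.13
eef_pos: [0.5273, 0.123, 0.2215]
orientation: [[0.0, 1.0, -0.001], [1.0, -0.0, -0.001], [-0.001, -0.001, -1.0]]
wrist_force: [0.3, 0.4, -3.7]
gripper_width: 0.0319
grip_force: 48.2
```

Call:
{"method": "arm_command", "body": {
  "targets": [
    [[0, 0, 0.6], [0, 0, 0]],
    [[0, 0, 1], [0, 0, 0]],
    [[0, 0, 1], [0, 0, 0]],
    [[0, 0, 1], [0, 0, 0]],
    [[0, 0, 1], [0, 0, 0]],
    [[0, 0, 1], [0, 0, 0]],
    [[0, 0, 1], [0, 0, 0]],
    [[0, 0, 1], [0, 0, 0]],
    [[0, 0, 1], [0, 0, 0]],
    [[0, 0, 1], [0, 0, 0]]
  ]
}}

```text
time_s: 52.97
eef_pos: [0.5277, 0.124, 0.2135]
orientation: [[-0.001, 1.0, 0.0], [1.0, 0.001, 0.0], [0.0, 0.0, -1.0]]
wrist_force: [-0.1, 0.4, -4.4]
gripper_width: 0.0318
grip_force: 48.3
```

Call:
{"method": "arm_command", "body": {
  "targets": [
    [[0, 0.1, 1], [0, 0, 0]],
    [[0, 0.1, 2.2], [0, 0, 0]],
    [[0, 0.1, 3.4], [0, 0, 0]],
    [[0, 0.1, 4.4], [0, 0, 0]],
    [[0, 0.1, 5], [0, 0, 0]],
    [[0, 0.1, 5.4], [0, 0, 0]],
    [[0, 0.1, 5.7], [0, 0, 0]],
    [[0, 0.1, 5.9], [0, 0, 0]],
    [[0, 0.1, 5.9], [0, 0, 0]],
    [[0, 0.1, 5.9], [0, 0, 0]]
  ]
}}

```text
time_s: 53.8
eef_pos: [0.529, 0.124, 0.1549]
orientation: [[-0.001, 1.0, 0.001], [1.0, 0.001, 0.0], [0.0, 0.001, -1.0]]
wrist_force: [-0.4, 0.6, -5.0]
gripper_width: 0.0322
grip_force: 48.3
```

Call:
{"method": "arm_command", "body": {
  "targets": [
    [[0, 0, 0.05], [0, 0, 0]],
    [[0, 0, 0.1], [0, 0, 0]],
    [[0, 0, 0.1], [0, 0, 0]],
    [[0, 0, 0.15], [0, 0, 0]],
    [[0, 0, 0.15], [0, 0, 0]],
    [[0, 0, 0.15], [0, 0, 0]],
    [[0, 0, 0.15], [0, 0, 0]],
    [[0, 0, 0.15], [0, 0, 0]],
    [[0, 0, 0.15], [0, 0, 0]],
    [[0, 0, 0.15], [0, 0, 0]]
  ]
}}

```text
time_s: 54.63
eef_pos: [0.5292, 0.1241, 0.154]
orientation: [[-0.001, 1.0, 0.002], [1.0, 0.001, 0.0], [0.0, 0.002, -1.0]]
wrist_force: [-1.2, -0.2, 5.7]
gripper_width: 0.032
grip_force: 49.8
```

Contact felt. Release, rise and check.

Call:
{"method": "arm_command", "body": {
  "targets": [
    [[0, 0, 0], [0, 0, 0]],
    [[0, 0, 0], [0, 0, 0]],
    [[0, 0, 0], [0, 0, 0]],
    [[0, 0, 0], [0, 0, 0]],
    [[0, 0, 0], [0, 0, 0]],
    [[0, 0, 0], [0, 0, 0]],
    [[0, 0, -1.5], [0, 0, 0]],
    [[0, 0, -4.5], [0, 0, 0]],
    [[0, 0, -8], [0, 0, 0]],
    [[0, 0, -11], [0, 0, 0]]
  ],
  "hand": -1
}}

```text
time_s: 55.47
eef_pos: [0.5285, 0.1239, 0.2643]
orientation: [[-0.001, 1.0, -0.0], [1.0, 0.001, -0.0], [-0.0, -0.0, -1.0]]
wrist_force: [1.3, 0.1, 0.9]
gripper_width: 0.0854
grip_force: 0.0
```

Call:
{"method": "arm_command", "body": {
  "targets": [
    [[0, -1.5, -1], [0, 0, 0]],
    [[0, -4, -2], [0, 0, 0]],
    [[0, -7, -2], [0, 0, 0]],
    [[0, -10, -2], [0, 0, 0]],
    [[0, -12, -2], [0, 0, 0]],
    [[0, -12, -2], [0, 0, 0]],
    [[0, -12, -2], [0, 0, 0]],
    [[0, -12, -2], [0, 0, 0]],
    [[0, -12, -2], [0, 0, 0]],
    [[0, -12, -2], [0, 0, 0]]
  ]
}}

```text
time_s: 56.3
eef_pos: [0.4092, 0.1238, 0.2826]
orientation: [[-0.0, 1.0, -0.001], [1.0, 0.0, -0.0], [-0.0, -0.001, -1.0]]
wrist_force: [-0.6, -0.2, 0.5]
gripper_width: 0.0854
grip_force: 0.0
```

```bash
for a in ".529 .124 .165 .23" ".535 .22 .185 .22" ".594 .167 .1 .125" ".608 .086 .095 .13" ".621 .247 .09 .12" ".436 .027 .076 .11"; do python3 meas.py $a .03|tail -1; done; cp pics/last.png pics/final.png
```

```text
1458 [0.5228 0.1272 0.1887] ((0.527670681476593, 0.12450786679983139), 0.017004981637001038) z [0.1723 0.1866 0.2137]
3743 [0.5315 0.2197 0.2041] ((0.5349236130714417, 0.2204405963420868), 0.021298274397850037) z [0.1895 0.2064 0.2082]
1378 [0.5892 0.1673 0.1129] ((0.5917397141456604, 0.16715611517429352), 0.020538534969091415) z [0.1038 0.114  0.1158]
1418 [0.6051 0.0879 0.1121] ((0.6075648069381714, 0.08607693016529083), 0.02357926405966282) z [0.1006 0.1138 0.1154]
849 [0.6279 0.2521 0.102 ] ((0.620829701423645, 0.24799086153507233), 0.02270318754017353) z [0.1005 0.102  0.1037]
583 [0.4355 0.0322 0.0899] ((0.43612441420555115, 0.027914362028241158), 0.017184928059577942) z [0.0799 0.0916 0.0956]
```

View pics/final.png

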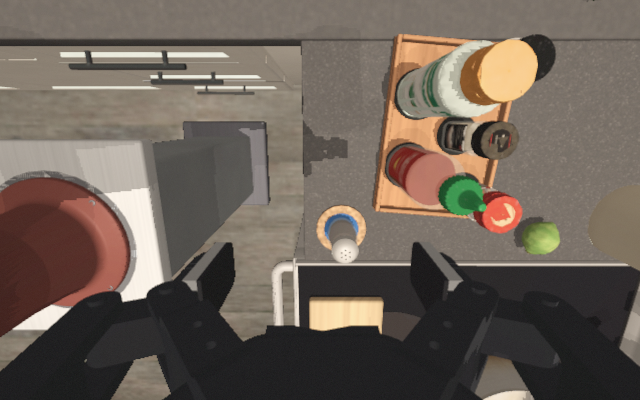

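The final view shows every item upright in place: dressing (505,70), sauce (460,190), jar (495,140) and shaker on the coaster (343,245). Measured positions match the start within 2 mm, so I'm handing in.

```bash
python3 -c "
from rig import robot
print(robot.close_job())"
```

```text
the job is handed in; nothing more can be done
None
```

The job is done and handed in, at about 57 s of the 123 s limit: the shaker is on the coaster, the black-capped jar is on the middle back pad, and both tall bottles are back within about 2 mm of where they started; everything is upright, and the red-capped jar and tablet bottle have not moved (the judge's verdict was not shown).

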